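# Close up the bonsai bench: match the screw lids, cover the seed pots

## Task

Pack up the bonsai bench: close both white tubs, finding by trial which of the green lids fits which tub and screwing it fully home, and lay any green lids left over flat in the grey tray, side by side. Set a wooden cover on every terracotta seed pot so that it sits seated and level; a cover left over may stay anywhere on the bench. Do not disturb the bonsai, the bottle or the shears.

Things in the scene. Friction and masses are not known exactly. Their poses are not given: they have to be found in the camera images.
- tub_1: white screw tub with green band, fixed to the bench: body 72 mm across, 50 mm high; above it a threaded neck 45 mm across (52 over the thread), its top at 72.5 mm. Origin: centre of the underside; z up, x away from the robot (tubs are not yawed). The two tubs have different threads; which tub has which changes from start to start. Each lid fits exactly one of the tubs: find out by trying
- tub_2: white screw tub with green band, fixed to the bench: body 72 mm across, 50 mm high; above it a threaded neck 45 mm across (52 over the thread), its top at 72.5 mm. Origin: centre of the underside; z up, x away from the robot (tubs are not yawed). The two tubs have different threads; which tub has which changes from start to start. Each lid fits exactly one of the tubs: find out by trying
- tub_1_start (a point): yellow stripe on tub_1's shoulder, on its +x side (30 mm from the axis): the thread start. Put a lid on centred within 1.5 mm, its yellow bar end over this stripe (lid x along tub x, within 5 degrees). A fitting lid then drops until its origin is 62.5 mm above the tub's origin; the wrong kind stays up on the rim at about 70.5 mm, does not bite when turned, and lifts off freely
- tub_1_home (a point): on tub_1's axis, 57.5 mm above its origin: where the origin of a fitting lid is when fully home, its top on the neck. From the thread start a fitting lid turned clockwise (seen from above) winds down 5 mm over about 56 degrees; a firm stop comes at about 80 degrees. A light push down (about 5 N) while turning is enough
- tub_2_start (a point): yellow stripe on tub_2's shoulder, on its +x side (30 mm from the axis): the thread start. Put a lid on centred within 1.5 mm, its yellow bar end over this stripe (lid x along tub x, within 5 degrees). A fitting lid then drops until its origin is 62.5 mm above the tub's origin; the wrong kind stays up on the rim at about 70.5 mm, does not bite when turned, and lifts off freely
- tub_2_home (a point): on tub_2's axis, 57.5 mm above its origin: where the origin of a fitting lid is when fully home, its top on the neck. From the thread start a fitting lid turned clockwise (seen from above) winds down 5 mm over about 56 degrees; a firm stop comes at about 80 degrees. A light push down (about 5 N) while turning is enough
- lid_1: green screw lid, open side down: 61 mm across, skirt 18 mm high, on top a finger bar to grip across (46 mm long in x, 14 wide in y, 18 tall; 36 overall), 50 g. Yellow patch: the bar's +x end; a hidden thread lug lies below it. Two thread kinds that look alike; which lid is which is unmarked; 1 or 2 of each are here. Origin: centre of the skirt's lower edge, z up. An absent lid reads None
- lid_2: green screw lid, open side down: 61 mm across, skirt 18 mm high, on top a finger bar to grip across (46 mm long in x, 14 wide in y, 18 tall; 36 overall), 50 g. Yellow patch: the bar's +x end; a hidden thread lug lies below it. Two thread kinds that look alike; which lid is which is unmarked; 1 or 2 of each are here. Origin: centre of the skirt's lower edge, z up. An absent lid reads None
- lid_3: green screw lid, open side down: 61 mm across, skirt 18 mm high, on top a finger bar to grip across (46 mm long in x, 14 wide in y, 18 tall; 36 overall), 50 g. Yellow patch: the bar's +x end; a hidden thread lug lies below it. Two thread kinds that look alike; which lid is which is unmarked; 1 or 2 of each are here. Origin: centre of the skirt's lower edge, z up. An absent lid reads None
- lid_4: green screw lid, open side down: 61 mm across, skirt 18 mm high, on top a finger bar to grip across (46 mm long in x, 14 wide in y, 18 tall; 36 overall), 50 g. Yellow patch: the bar's +x end; a hidden thread lug lies below it. Two thread kinds that look alike; which lid is which is unmarked; 1 or 2 of each are here. Origin: centre of the skirt's lower edge, z up. An absent lid reads None
- pot_1: small loose terracotta seed pot, 72 mm across outside, 62 mm inside, 50 mm high, filled to 34 mm, 0.5 kg; origin: centre of the underside, z up. One or both are present (an absent one reads None)
- pot_2: small loose terracotta seed pot, 72 mm across outside, 62 mm inside, 50 mm high, filled to 34 mm, 0.5 kg; origin: centre of the underside, z up. One or both are present (an absent one reads None)
- cover_1: loose wooden pot cover, fits either pot: disc 78 mm across, 6 mm thick; below it a plug 57 mm across, 6 mm deep, that goes inside the pot's mouth; on top a grip block 36 mm long (x), 16 wide (y), 20 tall (32 overall); 80 g. Origin: centre of the plug's underside, z up; seated and level it is 44 mm above the pot's origin
- cover_2: loose wooden pot cover, fits either pot: disc 78 mm across, 6 mm thick; below it a plug 57 mm across, 6 mm deep, that goes inside the pot's mouth; on top a grip block 36 mm long (x), 16 wide (y), 20 tall (32 overall); 80 g. Origin: centre of the plug's underside, z up; seated and level it is 44 mm above the pot's origin
- tray: shallow grey plastic tray fixed on the bench, 110 mm (x) by 190 mm (y) outside, walls 5 mm thick and 22 mm high; origin: centre of the underside, inner floor 5 mm above it. Two lids lie side by side in it along y
- bonsai: bystander: bonsai in a grey tray pot, 150 x 200 mm, branches to 0.26 m; origin: centre of its underside
- bottle: bystander: amber bottle, 56 mm across, 130 mm high; origin: centre of its underside
- shears: bystander: dark steel pruning shears, lying, about 160 mm long; origin: on the bench under the pivot

How it is judged (in metres and radians):
At the end, for the whole second after the job is handed in: Both tubs: a lid home (origin at most 59.5 mm up, within 5 mm of the axis, level to 3 degrees). Other lids flat on the tray floor (within 30 mm of its centre in x, 70 in y). Each pot upright, a cover on it at most 46 mm up, within 6 mm, level to 3 degrees. All at rest (((horizontal distance between lid_1 and tub_1 below 0.005 m and z of lid_1 in the frame of tub_1 between 0.054 and 0.0595 m and angle between lid_1's own z axis and vertical below 0.06 rad) or (horizontal distance between lid_2 and tub_1 below 0.005 m and z of lid_2 in the frame of tub_1 between 0.054 and 0.0595 m and angle between lid_2's own z axis and vertical below 0.06 rad) or (horizontal distance between lid_3 and tub_1 below 0.005 m and z of lid_3 in the frame of tub_1 between 0.054 and 0.0595 m and angle between lid_3's own z axis and vertical below 0.06 rad) or (horizontal distance between lid_4 and tub_1 below 0.005 m and z of lid_4 in the frame of tub_1 between 0.054 and 0.0595 m and angle between lid_4's own z axis and vertical below 0.06 rad)) and ((horizontal distance between lid_1 and tub_2 below 0.005 m and z of lid_1 in the frame of tub_2 between 0.054 and 0.0595 m and angle between lid_1's own z axis and vertical below 0.06 rad) or (horizontal distance between lid_2 and tub_2 below 0.005 m and z of lid_2 in the frame of tub_2 between 0.054 and 0.0595 m and angle between lid_2's own z axis and vertical below 0.06 rad) or (horizontal distance between lid_3 and tub_2 below 0.005 m and z of lid_3 in the frame of tub_2 between 0.054 and 0.0595 m and angle between lid_3's own z axis and vertical below 0.06 rad) or (horizontal distance between lid_4 and tub_2 below 0.005 m and z of lid_4 in the frame of tub_2 between 0.054 and 0.0595 m and angle between lid_4's own z axis and vertical below 0.06 rad)) and ((horizontal distance between lid_1 and tub_1 below 0.005 m and z of lid_1 in the frame of tub_1 between 0.054 and 0.0595 m and angle between lid_1's own z axis and vertical below 0.06 rad) or (horizontal distance between lid_1 and tub_2 below 0.005 m and z of lid_1 in the frame of tub_2 between 0.054 and 0.0595 m and angle between lid_1's own z axis and vertical below 0.06 rad) or (x of lid_1 in the frame of tray between -0.03 and 0.03 m and y of lid_1 in the frame of tray between -0.07 and 0.07 m and z of lid_1 in the frame of tray below 0.01 m and angle between lid_1's own z axis and vertical below 0.12 rad)) and ((horizontal distance between lid_2 and tub_1 below 0.005 m and z of lid_2 in the frame of tub_1 between 0.054 and 0.0595 m and angle between lid_2's own z axis and vertical below 0.06 rad) or (horizontal distance between lid_2 and tub_2 below 0.005 m and z of lid_2 in the frame of tub_2 between 0.054 and 0.0595 m and angle between lid_2's own z axis and vertical below 0.06 rad) or (x of lid_2 in the frame of tray between -0.03 and 0.03 m and y of lid_2 in the frame of tray between -0.07 and 0.07 m and z of lid_2 in the frame of tray below 0.01 m and angle between lid_2's own z axis and vertical below 0.12 rad)) and ((horizontal distance between lid_3 and tub_1 below 0.005 m and z of lid_3 in the frame of tub_1 between 0.054 and 0.0595 m and angle between lid_3's own z axis and vertical below 0.06 rad) or (horizontal distance between lid_3 and tub_2 below 0.005 m and z of lid_3 in the frame of tub_2 between 0.054 and 0.0595 m and angle between lid_3's own z axis and vertical below 0.06 rad) or (x of lid_3 in the frame of tray between -0.03 and 0.03 m and y of lid_3 in the frame of tray between -0.07 and 0.07 m and z of lid_3 in the frame of tray below 0.01 m and angle between lid_3's own z axis and vertical below 0.12 rad)) and ((horizontal distance between lid_4 and tub_1 below 0.005 m and z of lid_4 in the frame of tub_1 between 0.054 and 0.0595 m and angle between lid_4's own z axis and vertical below 0.06 rad) or (horizontal distance between lid_4 and tub_2 below 0.005 m and z of lid_4 in the frame of tub_2 between 0.054 and 0.0595 m and angle between lid_4's own z axis and vertical below 0.06 rad) or (x of lid_4 in the frame of tray between -0.03 and 0.03 m and y of lid_4 in the frame of tray between -0.07 and 0.07 m and z of lid_4 in the frame of tray below 0.01 m and angle between lid_4's own z axis and vertical below 0.12 rad)) and ((horizontal distance between cover_1 and pot_1 below 0.006 m and z of cover_1 in the frame of pot_1 between 0.041 and 0.046 m and angle between each of cover_1, pot_1's own z axis and vertical below 0.05 rad) or (horizontal distance between cover_2 and pot_1 below 0.006 m and z of cover_2 in the frame of pot_1 between 0.041 and 0.046 m and angle between each of cover_2, pot_1's own z axis and vertical below 0.05 rad)) and ((horizontal distance between cover_1 and pot_2 below 0.006 m and z of cover_1 in the frame of pot_2 between 0.041 and 0.046 m and angle between each of cover_1, pot_2's own z axis and vertical below 0.05 rad) or (horizontal distance between cover_2 and pot_2 below 0.006 m and z of cover_2 in the frame of pot_2 between 0.041 and 0.046 m and angle between each of cover_2, pot_2's own z axis and vertical below 0.05 rad)) and linear speed of each of lid_1, lid_2, lid_3, lid_4, cover_1, cover_2, pot_1, pot_2 below 0.02 m/s); the robot touches nothing.
It fails at once if the bonsai is moved by more than 3 cm (distance of bonsai from where it was at the start of the episode above 0.03 m).
It fails at once if the bottle is moved by more than 3 cm (distance of bottle from where it was at the start of the episode above 0.03 m).
It fails at once if the shears is moved by more than 3 cm (distance of shears from where it was at the start of the episode above 0.03 m).
It fails at once if seed pot 1 is tipped over (angle between pot_1's own z axis and vertical above 0.6 rad).
It fails at once if seed pot 2 is tipped over (angle between pot_2's own z axis and vertical above 0.6 rad).
Of lid_2, lid_4 only 1 to 2 are there at a start; the rules pass over those that are not, and their reading is None.
Of pot_1, pot_2 only 1 to 2 are there at a start; the rules pass over those that are not, and their reading is None.
At some moment in a run one of lid_1, lid_2, lid_3, lid_4, cover_1, cover_2 may be knocked a few centimetres aside while the robot is not near it.
Once in a run the grip may slacken for a moment while it holds something.
It also fails if it takes over 210 s, if anything falls off the work surface, if the arm or the gripper's body presses on something with over 40 N, if the wrist force passes 120 N, or if a joint passes its speed limit or range.

## Robot

A 6-joint arm with a two-finger parallel gripper is mounted at the origin on the work surface. World frame = base frame: x ahead of the robot, y to its left, z up, the work surface at z = 0. Lengths are in mm, angles in rad, forces in N, time in s.
With the tool pointing down it reaches from about 350 to 950 mm from the base axis. Payload 17.4 kg.
Tool frame: the origin (TCP) lies at the very end of the fingers, on their centre line; the grasp point (between the pads) lies behind it (bot.grip_point_offset is the z of the grasp point in the tool frame, in mm); z points along the fingers, y is the line along which they close (so a half turn about z gives the same grasp; the last joint's range is limited). The gripper opens to 93 mm and grips with 3 to 60 N. Pads are 15 mm wide; open, the fingers measure 128 mm over their backs; the gripper's body (75 mm by 188 mm) begins 65 mm behind the grasp point.
Start: joints at [-0.038, 0.116, 1.442, -0, 1.584, -0.038], TCP at [675.005, -0.009, 218.646] pointing down, gripper open.
Joint ranges: [-2.83, 2.83], [-0.83, 2.19], [0.07, 2.5], [-1.14, 4.28], [0.01, 3], [-2.97, 2.97]. Speed limits (rad/s): [1.89, 1.89, 2.22, 3.14, 3.14, 3.14].

## Interface

Orientations are given as a unit quaternion [x, y, z, w].
In Python, from cell import bot, eyes gives the robot as it stands (bot), with the cameras (eyes).
- The arm moves only by the shell command python3 drive.py 'ROWS' [FORCE]. ROWS is a JSON object with one list for each field, all of the same length, 1 to 20, a row being the entries at one place: ax, ay, az (a rotation vector in a scale on which 1.0 is 2 rad), tx, ty, tz (the shift in shares of the most that a row can go, 1 being 50 mm), jaw (the finger opening in mm); each row shifts and turns the commanded pose from where the row before left it, along the tool's axes as they then stand; what a row does not reach is not made up. A row lasts 1/10 s, in which the tool goes at most 50 mm and 0.15 rad, less where a joint would pass 70% of its speed; a pose out of reach is approached as far as the arm can. The fingers move at their own pace and stop on an object; FORCE is the grip in N (left out, the last holds). Time passes only in rows, so rows that do not move let the fingers close. It prints the time, the measured TCP pose, the force, the opening and the grip force at its end. Shift and turn numbers lie between -1 and 1, and a call with a number outside is refused. Input that does not fit is refused with a message, and nothing moves.
- bot.get_state(): the state, without advancing time (a new reading comes with each control period).
- eyes.camera(name): name is "scene" or "side" or "wrist"; returns the picture (384x512x3 uint8, red, green, blue); there is no depth.
- eyes.camera_model(name): a dict with "fx", "fy", "cx", "cy" (pixels), "R" (3x3) and "t" (3): a world point X has camera coordinates R X + t. Camera axes: x right, y down, z forward; pixel columns grow to the right and rows downward; lengths in mm; the calibration is good to about 2 mm. A picture is of the moment at which its call begins: read the wrist's pose just before it. camera_model takes no time and is no camera call; for the wrist camera it gives the pose at the moment of the call.
- bot.hand_in(): hands the job in; it is judged then, once.
The state is a dict: "time_s": time; "q": joint angles; "joint_vel": joint speeds; "effort": joint torques, N m; "tool_pos": TCP position; "tool_rot": TCP orientation; "ft_force": force on the tool from outside, world axes, zero at the start; "torque": the same for the moment, N m; "opening": finger opening in mm; "grip_force": force on a finger pad.
Only numpy, scipy, OpenCV 4.12 (cv2) and the standard library are available. Lean on these libraries where they do the work, as an engineer would, in place of code of your own. Each camera call takes 0.05 s, during which the arm holds its last target. There are 200 camera calls.

## Working session

There is one attempt and no reset: what is moved stays moved. The work goes in short steps, Python scripts to look and compute and a shell command to move; the robot and the scene stay as the last step left them, time stands still between calls to the robot, and variables do not carry over. Pictures are saved under pics/ and viewed, at most 14 in all, crops included, and the job is handed in when it is done.

```bash
ls; mkdir -p pics; python3 - <<'E'
from cell import bot, eyes
import cv2,numpy as np
print(bot.grip_point_offset, bot.get_state())
for n in("scene","side","wrist"):
    m=eyes.camera_model(n);print(n,m)
    cv2.imwrite(f"pics/{n}0.png",cv2.resize(eyes.camera(n)[:,:,::-1],(800,600),interpolation=cv2.INTER_CUBIC))
E
```

```text
cell.py
drive.py
pics
-18.8 {'time_s': 0.0, 'q': array([-3.78000239e-02,  1.16510899e-01,  1.44224041e+00, -1.10917886e-05,
        1.58399684e+00, -3.78404238e-02]), 'joint_vel': array([ 0.00030321,  0.00112885, -0.00163904,  0.00025246,  0.00098165,
       -0.00030153]), 'effort': array([-2.39607485e-03, -7.21266031e+01, -6.22611737e+01,  7.77577632e-02,
        2.38535833e-02, -2.17692599e-05]), 'tool_pos': array([ 6.74806889e+02, -4.99950844e-03,  2.17903815e+02]), 'tool_rot': array([ 7.07092429e-01,  7.07120897e-01, -3.96854282e-04, -4.19911206e-04]), 'ft_force': array([-0.00156688,  0.36195316, -0.61964126]), 'torque': array([0.04609584, 0.02226002, 0.03854553]), 'grip_force': 0.0, 'opening': 93.23482985946646}
scene {'fx': 428.0039763202531, 'fy': 428.0039763202531, 'cx': 256.4395551330701, 'cy': 191.41040452456764, 'R': array([[-0.02707712,  0.99953013,  0.01436481],
       [ 0.81322946,  0.03038229, -0.58114951],
       [-0.58131288, -0.00405397, -0.81367002]]), 't': array([  15.38453053, -422.24255999, 1547.83412655])}
side {'fx': 432.78441657434587, 'fy': 432.78441657434587, 'cx': 250.8533101078665, 'cy': 191.1802660698928, 'R': array([[ 0.91897684, -0.39409422,  0.01308846],
       [-0.18335025, -0.45646453, -0.87064506],
       [ 0.3490906 ,  0.79770288, -0.49173761]]), 't': array([-530.05733446,  189.32190692,  987.58541247])}
wrist {'fx': 269.9508131192219, 'fy': 269.9508131192219, 'cx': 259.4496336863952, 'cy': 192.7430015690054, 'R': array([[ 9.99998437e-01, -1.00408896e-05, -1.76805192e-03],
       [ 4.46431785e-04, -9.66148637e-01,  2.57985682e-01],
       [-1.71079136e-03, -2.57986068e-01, -9.66147122e-01]]), 't': array([-674.62234512,  -30.92656219,  390.85682458])}
```

View pics/scene0.png

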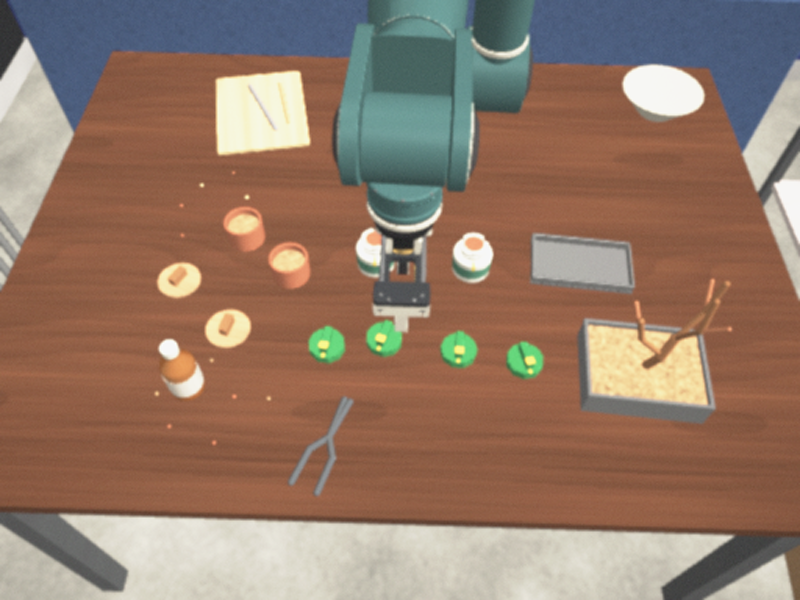

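View pics/side0.png

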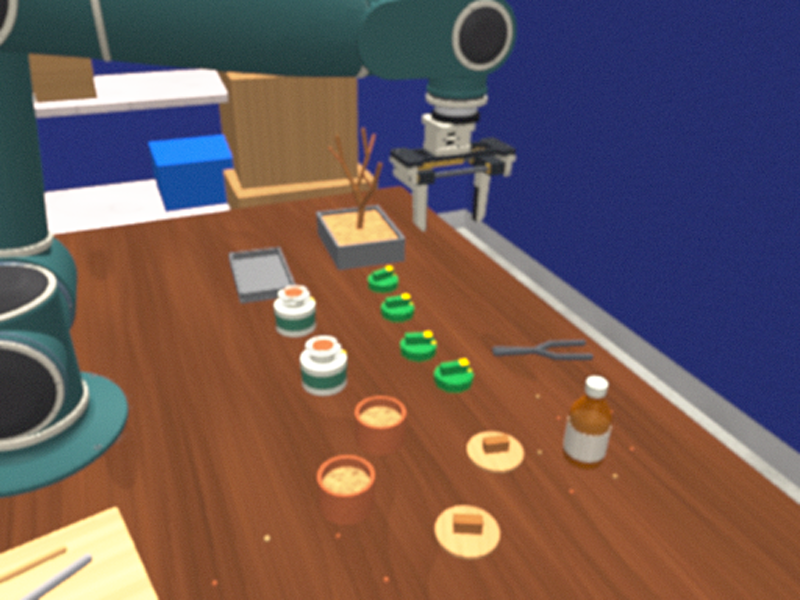

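```bash
cat > h.py <<'E'
from cell import bot, eyes
import cv2,numpy as np
from scipy.spatial.transform import Rotation as Rn
def ray(m,p):
    d=m["R"].T@np.array([(p[0]-m["cx"])/m["fx"],(p[1]-m["cy"])/m["fy"],1])
    return -m["R"].T@m["t"],d/np.linalg.norm(d)
def tri(obs):
    A=0;b=0;rs=[ray(m,p) for m,p in obs]
    for c,d in rs:
        P=np.eye(3)-np.outer(d,d);A=A+P;b=b+P@c
    X=np.linalg.solve(A,b)
    return X,[float(np.linalg.norm((np.eye(3)-np.outer(d,d))@(X-c))) for c,d in rs]
def onz(m,p,z):
    c,d=ray(m,p);return c+d*(z-c[2])/d[2]
def proj(m,X):
    c=m["R"]@X+m["t"];return m["fx"]*c[0]/c[2]+m["cx"],m["fy"]*c[1]/c[2]+m["cy"]
def blobs(im,lo,hi,amin=15):
    hsv=cv2.cvtColor(im,cv2.COLOR_RGB2HSV);k=cv2.inRange(hsv,lo,hi)
    n,l,s,c=cv2.connectedComponentsWithStats(k)
    return [(c[i].round(1),int(s[i,4])) for i in range(1,n) if s[i,4]>=amin],l
def pose():
    s=bot.get_state();R=Rn.from_quat(s["tool_rot"]).as_matrix()
    return s["tool_pos"],R,s
E
python3 - <<'E'
from h import *
a,b=eyes.camera_model("scene"),eyes.camera_model("side")
P={"A":((327,343),(454,375)),"B":((384,338),(418,345)),"C":((460,349),(398,306)),"D":((526,359),(383,278)),
"pot1":((245,222),(346,480)),"pot2":((290,258),(381,417)),"cov1":((178,276),(467,524)),"cov2":((227,323),(496,444)),
"T1":((374,237),(323,346)),"T2":((473,242),(293,293)),"tray":((582,263),(261,274)),"bottle":((168,348),(597,384)),"shears":((331,436),(541,348))}
for k,(p,q) in P.items():
    X,e=tri([(a,np.array(p)*.64),(b,np.array(q)*.64)]);print(k,X.round(0),np.round(e[0],1))
E
```

```text
A [ 629. -129.   12.] 2.0
B [613. -29.  11.] 0.3
C [633. 105.  14.] 0.8
D [650. 219.  15.] 0.6
pot1 [ 378. -310.   39.] 2.8
pot2 [ 465. -212.   40.] 3.7
cov1 [ 496. -418.   19.] 0.4
cov2 [ 600. -308.   22.] 1.9
T1 [433. -55.  71.] 1.9
T2 [437. 128.  71.] 1.6
tray [427. 346.   7.] 1.5
bottle [ 715. -357.  125.] 0.4
shears [ 805. -110.   10.] 6.0
```

View pics/wrist0.png

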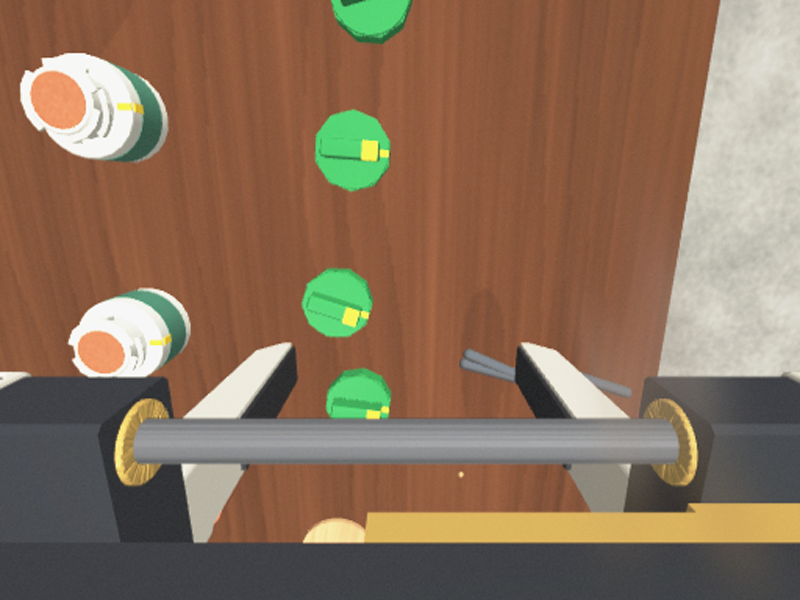

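Units first: shifts go in shares of 50 mm and turns go in shares of 2 rad. So -30 mm is -0.6, 6.2 mm is 0.124, -0.1428 rad / 2 = -0.0714.

```bash
python3 drive.py '{"ax": [0, 0, 0, 0, 0, 0, 0, 0, 0, 0, 0, 0, 0, 0], "ay": [0, 0, 0, 0, 0, 0, 0, 0, 0, 0, 0, 0, 0, 0], "az": [-0.0714, -0.0714, -0.0714, -0.0714, -0.0714, -0.0714, -0.0714, -0.0714, -0.0714, -0.0714, -0.0714, 0, 0, 0], "tx": [0, 0, 0, 0, 0, 0, 0, 0, 0, 0, 0, -0.5, 0, 0], "ty": [0, 0, 0, 0, 0, 0, 0, 0, 0, 0, 0, -0.6, 0, 0], "tz": [0.124, 0.124, 0.124, 0.124, 0.124, 0.124, 0.124, 0.124, 0.124, 0.124, 0.124, 0, 0, 0], "jaw": [60, 60, 60, 60, 60, 60, 60, 60, 60, 60, 60, 60, 60, 60]}' 20
cat > snap.py <<'E'
import sys;from h import *
import pickle
m=eyes.camera_model("wrist");p=pose();im=eyes.camera("wrist")
pickle.dump((m,p[0],p[1],im),open(f"pics/{sys.argv[1]}.pkl","wb"));cv2.imwrite(f"pics/{sys.argv[1]}.png",im[:,:,::-1])
for nm,lo,hi in(("green",(50,90,60),(80,255,255)),("yellow",(24,120,150),(34,255,255)),("orange",(3,110,150),(14,255,255))):
    print(nm,[(c.tolist(),a) for c,a in blobs(im,lo,hi)[0]])
print(p[0].round(1),Rn.from_matrix(p[1]).as_quat().round(4),p[2]["q"].round(2),p[2]["time_s"])
E
python3 snap.py a1
python3 drive.py '{"ax": [0, 0, 0, 0, 0], "ay": [0, 0, 0, 0, 0], "az": [0, 0, 0, 0, 0], "tx": [0, 0, 0, 0, 0], "ty": [1, 1, 1, 0, 0], "tz": [0, 0, 0, 0, 0], "jaw": [60, 60, 60, 60, 60]}'; python3 snap.py a2
python3 drive.py '{"ax": [0, 0, 0, 0, 0, 0], "ay": [0, 0, 0, 0, 0, 0], "az": [0, 0, 0, 0, 0, 0], "tx": [1, 1, 1, 1, 0, 0], "ty": [0, 0, 0, 0, 0, 0], "tz": [0, 0, 0, 0, 0, 0], "jaw": [60, 60, 60, 60, 60, 60]}'; python3 snap.py a3
python3 drive.py '{"ax": [0, 0, 0, 0, 0], "ay": [0, 0, 0, 0, 0], "az": [0, 0, 0, 0, 0], "tx": [0, 0, 0, 0, 0], "ty": [-1, -1, -1, 0, 0], "tz": [0, 0, 0, 0, 0], "jaw": [60, 60, 60, 60, 60]}'; python3 snap.py a4
python3 -c "
import cv2,numpy as np
a=[cv2.imread(f'pics/a{i}.png') for i in (1,2,3,4)]
cv2.imwrite('pics/m1.png',cv2.resize(np.vstack([np.hstack(a[:2]),np.hstack([a[3],a[2]])]),(800,600),interpolation=cv2.INTER_AREA))"
```

```text
time_s: 1.55
tool_pos: [700.0, -30.4, 149.8]
tool_rot: [0.001, 1.0, 0.0, -0.0]
ft_force: [-0.5, -0.3, -0.0]
opening: 59.9
grip_force: 0.0
green [([260.4, 101.9], 2589), ([168.5, 118.0], 2649), ([379.7, 119.5], 2663), ([479.4, 136.2], 2899)]
yellow [([254.2, 120.6], 221), ([159.5, 137.7], 209), ([386.4, 139.9], 209), ([501.6, 154.9], 170), ([487.8, 162.9], 22), ([139.7, 286.0], 26), ([143.4, 307.2], 26)]
orange [([340.2, 2.8], 1007), ([77.6, 17.4], 734), ([430.7, 25.5], 1987), ([320.0, 29.2], 31), ([14.4, 31.8], 40), ([39.1, 32.4], 53), ([52.4, 32.6], 25), ([96.2, 52.8], 4639), ([211.7, 32.6], 19), ([44.6, 40.6], 20), ([466.4, 43.7], 448), ([409.1, 80.1], 6541), ([311.1, 68.1], 16), ([1.4, 94.7], 127), ([500.1, 97.6], 26), ([219.1, 103.4], 112), ([73.6, 121.2], 1277), ([431.3, 123.0], 975), ([214.6, 118.7], 355), ([243.8, 184.8], 33798), ([77.7, 145.5], 1211), ([51.8, 141.7], 25), ([489.8, 218.7], 279), ([273.4, 232.0], 470), ([349.0, 230.0], 200), ([486.4, 236.4], 417), ([251.8, 249.3], 631), ([481.2, 253.6], 152), ([33.5, 256.3], 82), ([264.7, 262.1], 556), ([294.3, 299.7], 139), ([
[... 2842 characters left out ...]
31.3, 3.4], 68), ([458.0, 11.4], 111), ([13.9, 76.4], 1811), ([182.9, 105.6], 368), ([376.6, 101.3], 76), ([307.3, 102.4], 200), ([234.4, 125.6], 1359), ([60.7, 111.1], 194), ([101.3, 110.4], 36), ([283.8, 111.2], 18), ([25.9, 111.2], 27), ([296.6, 117.9], 228), ([442.4, 130.9], 1350), ([179.1, 119.1], 250), ([87.8, 156.1], 3064), ([282.8, 125.8], 64), ([299.2, 125.5], 24), ([367.5, 149.1], 17), ([424.5, 194.8], 1271), ([383.2, 173.5], 367), ([110.6, 228.9], 16), ([479.2, 237.1], 510), ([10.7, 235.2], 85), ([75.3, 236.0], 266), ([354.8, 249.5], 27), ([34.5, 258.8], 98), ([249.2, 319.8], 1405)]
[500.7 -31.6 150.2] [ 1.7e-03  1.0e+00  1.0e-04 -4.0e-04] [-0.11 -0.24  1.89  0.    1.49 -1.68] 3.3
```

View pics/m1.png

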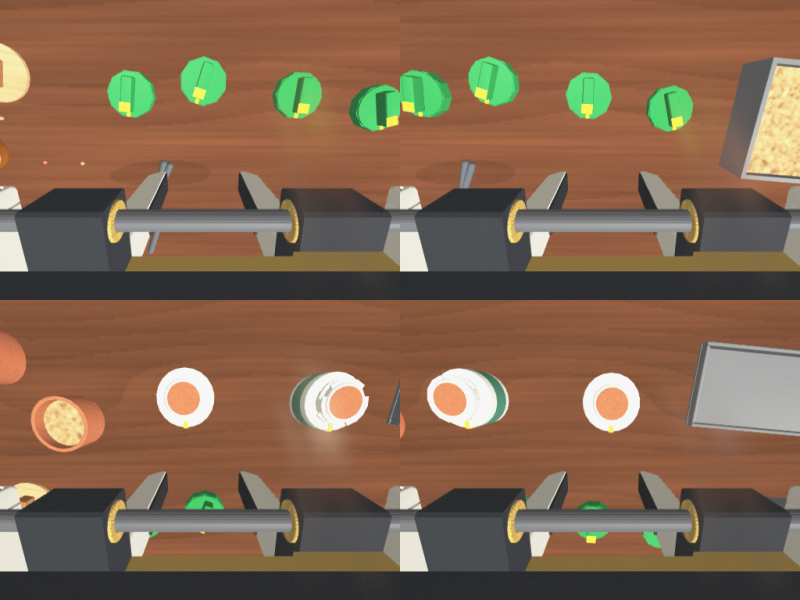

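```bash
cat > an.py <<'E'
from h import *
import pickle
L=lambda n:pickle.load(open(f"pics/{n}.pkl","rb"))
if __name__=="__main__":
    C=dict(a1=(700,-30),a2=(700,120),a3=(500,120),a4=(500,-30))
    M={}
    for n,(x,y) in C.items():
        m,p,R,im=L(n);c=-m["R"].T@m["t"];print(n,"cam in tool",(R.T@(c-p)).round(2),"camrot",Rn.from_matrix(R.T@m["R"].T).as_rotvec().round(4), "cam rel cmd",(c-[x,y,150.4]).round(2))
        M[n]=m
    def T(nm,*o):
        X,e=tri([(M[a],p) for a,p in o]);print(nm,X.round(1),np.round(e,1))
    T("A y",("a1",(159.5,137.7)),("a2",(10.2,136.3)))
    T("B y",("a1",(254.2,120.6)),("a2",(104.1,120.4)))
    T("C y",("a1",(386.4,139.9)),("a2",(239,140.3)))
    T("D y",("a1",(501.6,154.9)),("a2",(354.1,156.6)))
    T("T1 or",("a4",(234.4,125.6)),("a3",(63.4,126.6)))
    T("T2 or",("a4",(442.4,130.9)),("a3",(271,132.4)))
    T("T1 str",("a4",(237.4,159.8)),("a3",(85.6,159.8)))
    T("T2 str",("a4",(421.8,163.5)),("a3",(269.9,165.6)))
    print("lid nadir B",onz(M["a1"],(260.4,101.9),18),"C",onz(M["a2"],(241.3,120.2),18))
    print("A",onz(M["a1"],(168.5,118),18),"D",onz(M["a2"],(343.9,136.3),18))
E
python3 an.py; python3 -c "
import cv2,numpy as np
a=[cv2.imread(f'pics/a{i}.png') for i in (1,2,3,4)]
r=lambda i:cv2.resize(i,(400,300),interpolation=cv2.INTER_CUBIC)
cv2.imwrite('pics/m2.png',np.vstack([np.hstack([r(a[0][60:165,120:260+0]),r(a[0][60:165,210:350])]),np.hstack([r(a[1][80:185,190:330]),r(a[3][80:185,165:305])])]))"
```

```text
a1 cam in tool [  71.24   -0.59 -166.41] camrot [-0.2053 -0.2043  1.5612] cam rel cmd [-71.08  -0.96 165.91]
a2 cam in tool [  71.24   -0.59 -166.41] camrot [-0.2053 -0.2043  1.5612] cam rel cmd [-71.81   0.82 166.54]
a3 cam in tool [  71.24   -0.61 -166.4 ] camrot [-0.2052 -0.2043  1.5612] cam rel cmd [-71.93  -1.39 167.22]
a4 cam in tool [  71.24   -0.6  -166.37] camrot [-0.2052 -0.2042  1.5612] cam rel cmd [-70.38  -1.98 166.22]
A y [ 644.7 -132.2   37.1] [0.6 0.6]
B y [628.4 -36.   34.4] [0.1 0.1]
C y [647.8  99.9  33.9] [0.1 0.1]
D y [663.4 219.   37.5] [0.4 0.4]
T1 or [433.5 -53.7  72.9] [0. 0.]
T2 or [438.6 129.   73.4] [0. 0.]
T1 str [466.3 -53.7  50.4] [0.4 0.4]
T2 str [471.5 129.2  50.5] [0.5 0.5]
lid nadir B [609.59003159 -29.70650875  18.        ] C [627.71942419 101.56318888  18.        ]
A [ 625.77092654 -127.5605355    18.        ] D [644.33614091 212.70434342  18.        ]
```

View pics/m2.png

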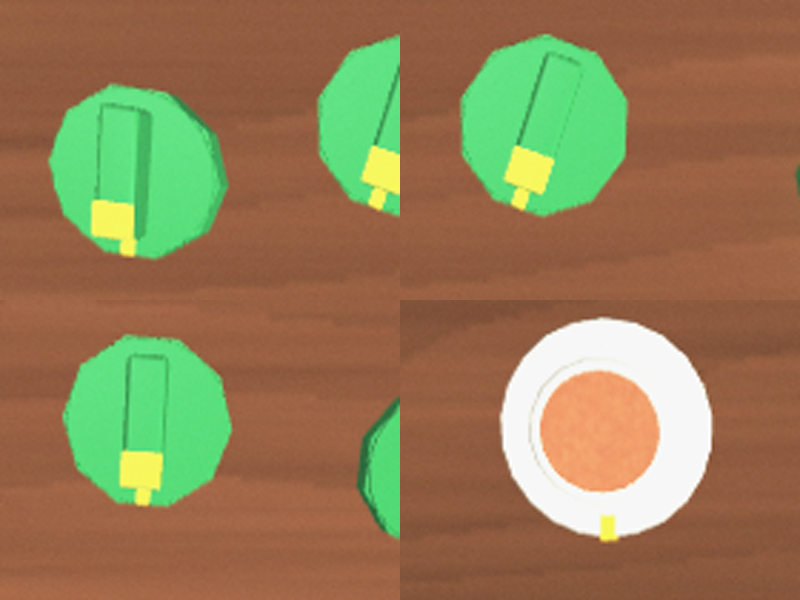

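```bash
cat > me.py <<'E'
from h import *
import pickle
from scipy.spatial.transform import Rotation as Rn
T_c=np.array([71.24,-.6,-166.4]); R_c=Rn.from_rotvec([-.2053,-.2043,1.5612]).as_matrix()
def model(m,cmd):  # cmd x,y,z,yaw : tool x = (-cos yaw,-sin yaw); yaw is ccw from above
    x,y,z,w=cmd;Rt=Rn.from_euler("z",w).as_matrix()@np.array([[-1,0,0],[0,1,0],[0,0,-1.]])
    R=(Rt@R_c).T;return dict(m,R=R,t=-R@(np.array([x,y,z])+Rt@T_c))
def hulls(im,lo,hi,amin):
    k=np.zeros(im.shape[:2],np.uint8);hsv=cv2.cvtColor(im,cv2.COLOR_RGB2HSV)
    for a,b in zip(lo,hi):k|=cv2.inRange(hsv,a,b)
    k[250:]=0
    out=[]
    for c in cv2.findContours(k,cv2.RETR_EXTERNAL,cv2.CHAIN_APPROX_NONE)[0]:
        h=cv2.convexHull(c);M=cv2.moments(h)
        if M["m00"]>amin:out.append((M["m10"]/M["m00"],M["m01"]/M["m00"],M["m00"]))
    return out
def measure(n,cmd):
    m,p,R,im=pickle.load(open(f"pics/{n}.pkl","rb"));m=model(m,cmd)
    Y=[c for c in hulls(im,[(24,120,150)],[(34,255,255)],60)]
    for u,v,a in hulls(im,[(50,90,60),(24,120,150)],[(80,255,255),(34,255,255)],1200):
        X=onz(m,(u,v),18);s=f"lid px {u:.1f},{v:.1f} a{a:.0f} {X.round(1)}"
        for y in Y:
            P=onz(m,y[:2],36)-X
            if np.hypot(*P[:2])<30:s+=f" yaw {np.arctan2(P[1],P[0]):.3f} r{np.hypot(*P[:2]):.1f}"
        print(s)
    for u,v,a in hulls(im,[(0,0,190)],[(179,45,255)],1800):print(f"white px {u:.1f},{v:.1f} a{a:.0f}",onz(m,(u,v),50).round(1))
    for u,v,a in hulls(im,[(3,110,215)],[(14,165,255)],900):print(f"orange px {u:.1f},{v:.1f} a{a:.0f}",onz(m,(u,v),72).round(1))
E
python3 - <<'E'
from me import *
for n,c in dict(a1=(700,-30,150.4,0),a2=(700,120,150.4,0),a3=(500,120,150.4,0),a4=(500,-30,150.4,0)).items():print(n);measure(n,c)
E
```

```text
a1
lid px 480.9,137.7 a3085 [646.6 210.3  18. ] yaw 0.569 r19.8
lid px 380.4,121.3 a2884 [629.4  99.   18. ] yaw -0.002 r19.4
lid px 167.8,119.6 a2838 [ 627.6 -128.3   18. ] yaw -0.222 r19.0
lid px 259.8,103.4 a2796 [611.2 -30.   18. ] yaw -0.311 r19.1
a2
lid px 344.7,138.0 a2650 [646.9 212.3  18. ] yaw 0.309 r19.1
lid px 241.1,121.8 a2658 [629.9 100.   18. ] yaw -0.077 r19.0
lid px 30.7,119.9 a3208 [ 627.9 -124.7   18. ] yaw -0.541 r18.9
lid px 119.2,103.9 a3109 [611.7 -28.1  18. ] yaw -0.431 r19.3
white px 471.4,195.6 a4051 [703.1 337.1  50. ]
a3
lid px 117.7,124.2 a1390 [432.4 -32.5  18. ]
white px 270.1,130.2 a4247 [437.6 129.8  50. ]
white px 79.7,125.2 a5140 [433.  -52.8  50. ]
orange px 271.0,132.4 a1290 [438.8 129.8  72. ]
orange px 63.4,126.6 a1322 [433.8 -53.   72. ]
a4
white px 429.1,129.3 a4697 [436.8 133.   50. ]
white px 236.8,124.1 a4353 [431.9 -52.1  50. ]
orange px 82.9,158.6 a4812 [ 462.  -190.7   72. ]
orange px 442.3,130.9 a1314 [437.5 131.4  72. ]
orange px 234.4,125.6 a1324 [433.  -52.5  72. ]
orange px 14.8,83.3 a1089 [ 398.2 -237.6   72. ]
```

In the tool's units: 40 mm is 0.8, -32.5 mm is -0.65, 0.06 rad / 2 = 0.03.

```bash
python3 drive.py '{"ax": [0, 0, 0, 0, 0, 0, 0, 0, 0, 0], "ay": [0, 0, 0, 0, 0, 0, 0, 0, 0, 0], "az": [0, 0, 0, 0, 0.03, 0, 0, 0, 0, 0], "tx": [-0.65, -0.65, -0.65, -0.648, 0, 0, 0, 0, 0, 0], "ty": [0.65, 0.65, 0.65, 0.65, 0, 0, 0, 0, 0, 0], "tz": [0, 0, 0, 0, 0.8, 0.8, 0.6, 0.388, 0, 0], "jaw": [40, 40, 40, 40, 40, 40, 40, 40, 40, 40]}' 25; python3 drive.py '{"ax": [0, 0, 0, 0, 0], "ay": [0, 0, 0, 0, 0], "az": [0, 0, 0, 0, 0], "tx": [0, 0, 0, 0, 0], "ty": [0, 0, 0, 0, 0], "tz": [0, 0, 0, 0, 0], "jaw": [5, 5, 5, 5, 5]}'
```

```text
time_s: 4.35
tool_pos: [630.0, 101.6, 20.4]
tool_rot: [0.029, 1.0, 0.0, -0.0]
ft_force: [-0.2, 0.8, 0.1]
opening: 40.0
grip_force: 0.0
time_s: 4.85
tool_pos: [629.9, 100.0, 21.0]
tool_rot: [0.03, 1.0, 0.0, -0.0]
ft_force: [0.1, -0.9, -0.9]
opening: 13.8
grip_force: 25.0
```

In the tool's units: 48 mm is 0.96, 7.45 mm is 0.149, -0.06 rad / 2 = -0.03.

```bash
python3 drive.py '{"ax": [0, 0, 0, 0, 0, 0, 0, 0, 0, 0], "ay": [0, 0, 0, 0, 0, 0, 0, 0, 0, 0], "az": [0, -0.03, 0, 0, 0, 0, 0, 0, 0, 0], "tx": [0, 0, 0, 0.958, 0.958, 0.958, 0.96, 0, 0, 0], "ty": [0, 0, 0, 0.149, 0.149, 0.149, 0.149, 0, 0, 0], "tz": [-0.4, -0.89, -0.89, 0, 0, 0, 0, 0.4, 0.3, 0], "jaw": [5, 5, 5, 5, 5, 5, 5, 5, 5, 5]}'; python3 snap.py b1 >/dev/null; python3 drive.py '{"ax": [0, 0, 0, 0, 0], "ay": [0, 0, 0, 0, 0], "az": [0, 0, 0, 0, 0], "tx": [0, 0, 0, 0, 0], "ty": [0, 0, 0, 0, 0], "tz": [0.05, 0.02, 0.02, 0.02, 0], "jaw": [5, 5, 5, 5, 5]}';python3 drive.py '{"ax": [0, 0, 0], "ay": [0, 0, 0], "az": [0, 0, 0], "tx": [0, 0, 0], "ty": [0, 0, 0], "tz": [0.02, 0, 0], "jaw": [5, 5, 5]}'
```

```text
time_s: 5.85
tool_pos: [437.5, 129.5, 93.0]
tool_rot: [0.0, 1.0, -0.0, -0.001]
ft_force: [-0.7, -1.0, -0.4]
opening: 14.0
grip_force: 25.0
time_s: 6.4
tool_pos: [439.2, 129.8, 90.8]
tool_rot: [0.0, 1.0, 0.0, 0.001]
ft_force: [1.1, -1.0, 9.8]
opening: 13.9
grip_force: 25.0
time_s: 6.7
tool_pos: [439.5, 129.8, 90.2]
tool_rot: [0.0, 1.0, 0.0, 0.002]
ft_force: [2.2, -1.2, 10.7]
opening: 14.1
grip_force: 25.0
```

```bash
 python3 -c "
import cv2
a=cv2.imread('pics/b1.png');cv2.imwrite('pics/b1z.png',cv2.resize(a[100:330,120:400],(730,600),interpolation=cv2.INTER_CUBIC))"
```

```text
(no output)
```

View pics/b1z.png

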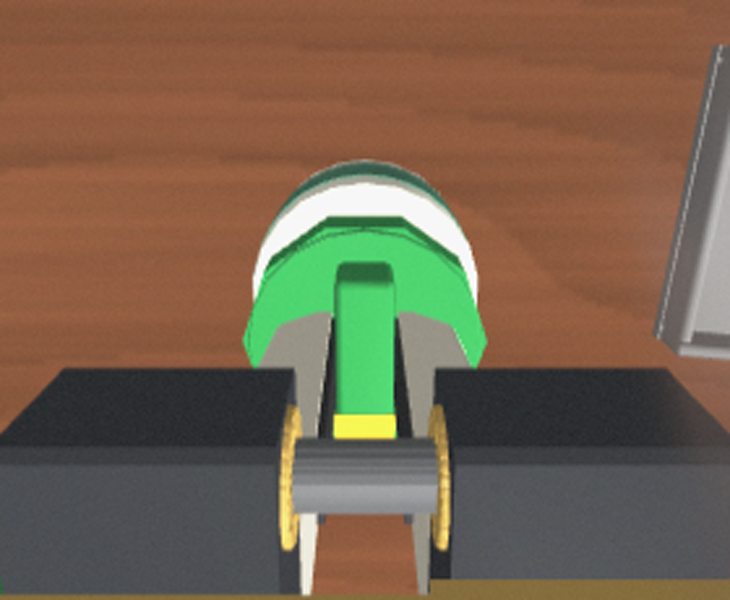

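In the tool's units: -45.55 mm is -0.911, 1.5 mm is 0.03.

```bash
python3 drive.py '{"ax": [0, 0, 0, 0, 0, 0, 0], "ay": [0, 0, 0, 0, 0, 0, 0], "az": [0, 0, 0, 0, 0, 0, 0], "tx": [0, 0.03, 0.028, 0.028, 0.028, 0, 0], "ty": [0, -0.911, -0.911, -0.911, -0.911, 0, 0], "tz": [-0.43, 0, 0, 0, 0, 0.3, 0], "jaw": [5, 5, 5, 5, 5, 5, 5]}'; python3 snap.py b2 >/dev/null; python3 drive.py '{"ax": [0, 0, 0, 0, 0], "ay": [0, 0, 0, 0, 0], "az": [0, 0, 0, 0, 0], "tx": [0, 0, 0, 0, 0], "ty": [0, 0, 0, 0, 0], "tz": [0.05, 0.02, 0.02, 0.02, 0], "jaw": [5, 5, 5, 5, 5]}';python3 drive.py '{"ax": [0, 0, 0], "ay": [0, 0, 0], "az": [0, 0, 0], "tx": [0, 0, 0], "ty": [0, 0, 0], "tz": [0.02, 0, 0], "jaw": [5, 5, 5]}'
```

```text
time_s: 7.4
tool_pos: [431.8, -53.1, 93.5]
tool_rot: [0.001, 1.0, 0.0, -0.001]
ft_force: [-0.7, -0.0, -0.7]
opening: 13.8
grip_force: 25.0
time_s: 7.95
tool_pos: [432.5, -52.1, 89.5]
tool_rot: [-0.0, 1.0, 0.0, -0.0]
ft_force: [-0.5, 0.1, -0.4]
opening: 13.7
grip_force: 25.0
time_s: 8.25
tool_pos: [432.5, -52.4, 88.5]
tool_rot: [0.0, 1.0, 0.0, -0.0]
ft_force: [-0.6, -0.1, -1.0]
opening: 13.5
grip_force: 25.0
```

In the tool's units: 2 mm is 0.04, 1.5 mm is 0.03.

```bash
python3 drive.py '{"ax": [0, 0, 0, 0], "ay": [0, 0, 0, 0], "az": [0, 0, 0, 0], "tx": [0, 0, 0, 0], "ty": [0, 0, 0, 0], "tz": [0.04, 0.04, 0.03, 0], "jaw": [5, 5, 5, 5]}';python3 drive.py '{"ax": [0, 0, 0, 0, 0, 0], "ay": [0, 0, 0, 0, 0, 0], "az": [0.05, 0.05, 0.05, 0.05, 0.05, 0], "tx": [0, 0, 0, 0, 0, 0], "ty": [0, 0, 0, 0, 0, 0], "tz": [0.012, 0.01, 0.01, 0.01, 0.01, 0], "jaw": [5, 5, 5, 5, 5, 5]}';python3 drive.py '{"ax": [0, 0, 0, 0, 0, 0], "ay": [0, 0, 0, 0, 0, 0], "az": [0.05, 0.05, 0.05, 0.05, 0.05, 0], "tx": [0, 0, 0, 0, 0, 0], "ty": [0, 0, 0, 0, 0, 0], "tz": [0.01, 0.01, 0.01, 0.01, 0.01, 0], "jaw": [5, 5, 5, 5, 5, 5]}'
```

```text
time_s: 8.65
tool_pos: [432.6, -52.5, 83.6]
tool_rot: [0.0, 1.0, -0.0, 0.0]
ft_force: [-4.0, -0.4, 8.0]
opening: 14.3
grip_force: 25.0
time_s: 9.25
tool_pos: [432.7, -52.8, 80.8]
tool_rot: [0.248, 0.969, -0.0, 0.0]
ft_force: [-2.3, -4.2, 6.0]
opening: 13.7
grip_force: 25.0
time_s: 9.85
tool_pos: [433.2, -52.3, 78.7]
tool_rot: [0.48, 0.878, 0.001, 0.001]
ft_force: [1.2, 1.2, 6.3]
opening: 13.5
grip_force: 25.0
```

In the tool's units: 0.1 rad / 2 = 0.05.

```bash
python3 drive.py '{"ax": [0, 0, 0, 0], "ay": [0, 0, 0, 0], "az": [0.05, 0.05, 0.025, 0], "tx": [0, 0, 0, 0], "ty": [0, 0, 0, 0], "tz": [0, 0, 0, 0], "jaw": [5, 5, 5, 5]}'; python3 -c "
from h import *;s=pose()[2];print(s['torque'])"; python3 drive.py '{"ax": [0, 0, 0, 0, 0, 0, 0, 0, 0, 0, 0, 0, 0, 0, 0], "ay": [0, 0, 0, 0, 0, 0, 0, 0, 0, 0, 0, 0, 0, 0, 0], "az": [0, 0, 0, 0, -0.0625, -0.0625, -0.0625, -0.0625, -0.0625, -0.0625, -0.0625, -0.0625, -0.0625, -0.0625, 0], "tx": [0, 0, 0, 0, 0, 0, 0, 0, 0, 0, 0, 0, 0, 0, 0], "ty": [0, 0, 0, 0, 0, 0, 0, 0, 0, 0, 0, 0, 0, 0, 0], "tz": [0, 0, 0, -0.45, -0.5, -0.5, 0, 0, 0, 0, 0, 0, 0, 0, 0], "jaw": [40, 40, 40, 40, 40, 40, 40, 40, 40, 40, 40, 40, 40, 40, 40]}'; python3 snap.py c0 >/dev/null;  python3 drive.py '{"ax": [0, 0, 0, 0, 0, 0, 0, 0], "ay": [0, 0, 0, 0, 0, 0, 0, 0], "az": [0, 0, 0, 0, 0.075, 0.08, 0, 0], "tx": [-1, -1, -1, -1, -0.926, 0, 0, 0], "ty": [0.014, 0, 0, 0, 0, 0, 0, 0], "tz": [0, 0, 0, 0, 0, 0, 0, 0], "jaw": [40, 40, 40, 40, 40, 40, 40, 40]}'; python3 snap.py c1 | tail -1
python3 - <<'E'
from me import *
measure("c1",(678.8,-51.7,150.4,-.31))
E
```

```text
time_s: 10.25
tool_pos: [433.3, -52.4, 78.7]
tool_rot: [0.584, 0.811, 0.001, 0.001]
ft_force: [2.3, 0.7, 6.1]
opening: 14.1
grip_force: 25.0
[ 0.02793386 -0.66383909  0.04605349]
time_s: 11.75
tool_pos: [432.4, -52.4, 150.3]
tool_rot: [-0.001, 1.0, 0.0, -0.0]
ft_force: [0.5, -0.4, 0.7]
opening: 40.4
grip_force: 0.0
time_s: 12.6
tool_pos: [678.4, -51.7, 150.3]
tool_rot: [0.148, 0.989, -0.0, -0.0]
ft_force: [0.5, -0.7, -0.6]
opening: 39.9
grip_force: 0.0
[678.4 -51.7 150.3] [ 1.481e-01  9.890e-01 -0.000e+00 -2.000e-04] [-0.11  0.15  1.51 -0.    1.48 -1.39] 12.6
lid px 180.4,162.2 a2500 [ 626.5 -127.6   18. ] yaw -0.234 r19.0
lid px 260.8,121.0 a2658 [611.6 -29.1  18. ] yaw -0.339 r18.9
lid px 486.5,85.2 a2886 [648.7 204.5  18. ]
orange px 47.9,38.3 a4142 [ 496.6 -174.6   72. ]
```

Units first: shifts go in shares of 50 mm and turns go in shares of 2 rad. So 40 mm is 0.8, 35.5 mm is 0.71, 0.03 rad / 2 = 0.015.

```bash
python3 drive.py '{"ax": [0, 0, 0, 0, 0, 0, 0, 0, 0, 0, 0], "ay": [0, 0, 0, 0, 0, 0, 0, 0, 0, 0, 0], "az": [0, 0, 0.015, 0, 0, 0, 0, 0, 0, 0, 0], "tx": [0.708, 0.71, 0, 0, 0, 0, 0, 0, 0, 0, 0], "ty": [0.01, 0.01, 0, 0, 0, 0, 0, 0, 0, 0, 0], "tz": [0, 0, 0.8, 0.8, 0.6, 0.388, 0, 0, 0, 0, 0], "jaw": [40, 40, 40, 40, 40, 40, 40, 5, 5, 5, 5]}' 25
```

```text
time_s: 13.75
tool_pos: [611.5, -29.8, 21.6]
tool_rot: [0.164, 0.986, 0.0, 0.0]
ft_force: [-1.4, -0.5, 4.6]
opening: 13.9
grip_force: 25.0
```

```bash
python3 -c "
import cv2,numpy as np
a=cv2.imread('pics/c0.png');cv2.imwrite('pics/c0z.png',cv2.resize(a[0:300],(800,469),interpolation=cv2.INTER_CUBIC))"
```

```text
(no output)
```

View pics/c0z.png

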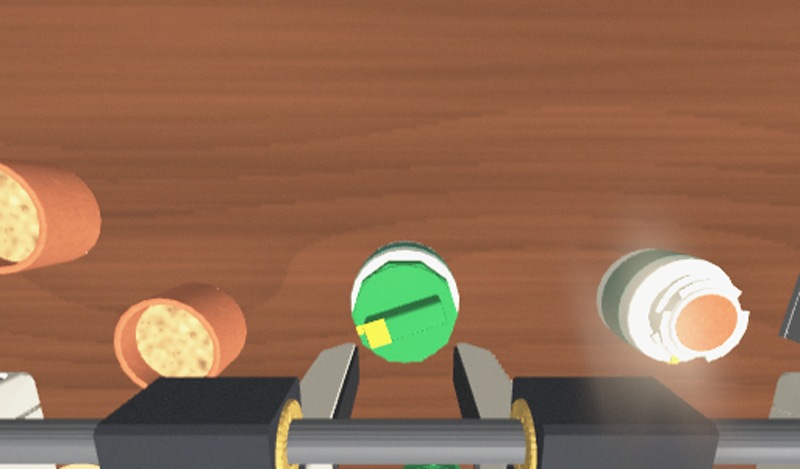

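In the tool's units: -40 mm is -0.8, -39 mm is -0.78, -0.15 rad / 2 = -0.075.

```bash
python3 drive.py '{"ax": [0, 0, 0, 0, 0, 0, 0, 0, 0, 0, 0, 0], "ay": [0, 0, 0, 0, 0, 0, 0, 0, 0, 0, 0, 0], "az": [0, -0.075, -0.075, -0.015, 0, 0, 0, 0, 0, 0, 0, 0], "tx": [0, 0, 0, 0, 0.692, 0.692, 0.692, 0.694, 0.694, 0, 0, 0], "ty": [0, 0, 0, 0, 0.638, 0.638, 0.638, 0.638, 0.64, 0, 0, 0], "tz": [-0.4, -0.78, -0.8, 0, 0, 0, 0, 0, 0, 0.3, 0.2, 0], "jaw": [5, 5, 5, 5, 5, 5, 5, 5, 5, 5, 5, 5]}'; python3 snap.py d1 >/dev/null; python3 drive.py '{"ax": [0, 0, 0, 0, 0], "ay": [0, 0, 0, 0, 0], "az": [0, 0, 0, 0, 0], "tx": [0, 0, 0, 0, 0], "ty": [0, 0, 0, 0, 0], "tz": [0.05, 0.02, 0.02, 0.02, 0], "jaw": [5, 5, 5, 5, 5]}'
```

```text
time_s: 14.95
tool_pos: [437.8, 129.2, 93.2]
tool_rot: [0.0, 1.0, -0.0, -0.001]
ft_force: [0.2, 0.1, -0.6]
opening: 13.6
grip_force: 25.0
time_s: 15.5
tool_pos: [438.2, 129.7, 89.5]
tool_rot: [0.0, 1.0, -0.0, -0.0]
ft_force: [-0.6, -0.0, -1.0]
opening: 14.0
grip_force: 25.0
```

In the tool's units: 2.5 mm is 0.05, 2 mm is 0.04.

```bash
python3 drive.py '{"ax": [0, 0, 0, 0], "ay": [0, 0, 0, 0], "az": [0, 0, 0, 0], "tx": [0, 0, 0, 0], "ty": [0, 0, 0, 0], "tz": [0.04, 0.04, 0.05, 0], "jaw": [5, 5, 5, 5]}';python3 drive.py '{"ax": [0, 0, 0, 0, 0, 0], "ay": [0, 0, 0, 0, 0, 0], "az": [0.05, 0.05, 0.05, 0.05, 0.05, 0], "tx": [0, 0, 0, 0, 0, 0], "ty": [0, 0, 0, 0, 0, 0], "tz": [0.012, 0.01, 0.01, 0.01, 0.01, 0], "jaw": [5, 5, 5, 5, 5, 5]}';python3 drive.py '{"ax": [0, 0, 0, 0, 0, 0, 0, 0, 0], "ay": [0, 0, 0, 0, 0, 0, 0, 0, 0], "az": [0.05, 0.05, 0.05, 0.05, 0.05, 0.05, 0.05, 0.025, 0], "tx": [0, 0, 0, 0, 0, 0, 0, 0, 0], "ty": [0, 0, 0, 0, 0, 0, 0, 0, 0], "tz": [0.01, 0.01, 0.01, 0.01, 0.01, 0, 0, 0, 0], "jaw": [5, 5, 5, 5, 5, 5, 5, 5, 5]}'
```

```text
time_s: 15.9
tool_pos: [438.4, 129.9, 83.8]
tool_rot: [-0.0, 1.0, 0.0, 0.0]
ft_force: [-4.1, -1.5, 10.3]
opening: 13.6
grip_force: 25.0
time_s: 16.5
tool_pos: [438.8, 130.0, 81.2]
tool_rot: [0.249, 0.968, 0.0, 0.001]
ft_force: [-0.1, 1.1, 6.5]
opening: 13.9
grip_force: 25.0
time_s: 17.4
tool_pos: [438.9, 130.0, 79.1]
tool_rot: [0.586, 0.81, 0.001, 0.001]
ft_force: [0.2, -0.4, 9.6]
opening: 14.0
grip_force: 25.0
```

In the tool's units: -25 mm is -0.5, -22.5 mm is -0.45, -0.125 rad / 2 = -0.0625.

```bash
python3 drive.py '{"ax": [0, 0, 0, 0, 0, 0, 0, 0, 0, 0, 0, 0, 0, 0, 0], "ay": [0, 0, 0, 0, 0, 0, 0, 0, 0, 0, 0, 0, 0, 0, 0], "az": [0, 0, 0, 0, -0.0625, -0.0625, -0.0625, -0.0625, -0.0625, -0.0625, -0.0625, -0.0625, -0.0625, -0.0625, 0], "tx": [0, 0, 0, 0, 0, 0, 0, 0, 0, 0, 0, 0, 0, 0, 0], "ty": [0, 0, 0, 0, 0, 0, 0, 0, 0, 0, 0, 0, 0, 0, 0], "tz": [0, 0, 0, -0.45, -0.5, -0.5, 0, 0, 0, 0, 0, 0, 0, 0, 0], "jaw": [40, 40, 40, 40, 40, 40, 40, 40, 40, 40, 40, 40, 40, 40, 40]}'; python3 snap.py e0 >/dev/null
python3 - <<'E'
from h import *
a,b=eyes.camera_model("scene"),eyes.camera_model("side")
for s in((640,307),(710,283),(727,285),(730,328)):
  for q in((332,140),(350,135),(369,131),(378,168)):
    X,e=tri([(a,np.array(s)*.64),(b,np.array(q)*.64)]);print(s,q,X.round(0),round(e[0],1))
X=onz(a,np.array((583,405))*.64,0);print(X,onz(a,np.array((585,323))*.64,50),onz(a,np.array((585,375))*.64,50))
E
```

```text
time_s: 18.9
tool_pos: [438.1, 129.8, 150.2]
tool_rot: [-0.001, 1.0, -0.0, -0.0]
ft_force: [-0.1, 0.3, -0.2]
opening: 40.0
grip_force: 0.0
(640, 307) (332, 140) [636. 374. 229.] 43.7
(640, 307) (350, 135) [661. 359. 248.] 33.2
(640, 307) (369, 131) [687. 344. 266.] 21.4
(640, 307) (378, 168) [682. 345. 211.] 10.1
(710, 283) (332, 140) [633. 459. 233.] 5.3
(710, 283) (350, 135) [660. 439. 254.] 4.4
(710, 283) (369, 131) [688. 418. 273.] 15.4
(710, 283) (378, 168) [683. 418. 220.] 50.0
(727, 285) (332, 140) [638. 482. 229.] 1.1
(727, 285) (350, 135) [665. 461. 250.] 8.6
(727, 285) (369, 131) [693. 439. 270.] 19.6
(727, 285) (378, 168) [689. 439. 217.] 54.9
(730, 328) (332, 140) [666. 505. 201.] 28.2
(730, 328) (350, 135) [693. 483. 223.] 17.3
(730, 328) (369, 131) [720. 461. 244.] 5.0
(730, 328) (378, 168) [716. 466. 184.] 30.1
[726.55511372 310.91359282   0.        ] [594.03917441 319.98164744  50.        ] [697.15482132 306.26210679  50.        ]
```

In the tool's units: -46.7 mm is -0.934, -46.6 mm is -0.932.

```bash
python3 drive.py '{"ax": [0, 0, 0, 0, 0, 0, 0, 0], "ay": [0, 0, 0, 0, 0, 0, 0, 0], "az": [0, 0, 0, 0, 0, 0, 0, 0], "tx": [-0.932, -0.932, -0.932, -0.932, -0.934, -0.934, 0, 0], "ty": [0.278, 0.278, 0.278, 0.278, 0.276, 0.276, 0, 0], "tz": [0, 0, 0, 0, 0, 0, 0, 0], "jaw": [40, 40, 40, 40, 40, 40, 40, 40]}'; python3 snap.py e1 | tail -1
python3 - <<'E'
from me import *
measure("e1",(718,213,150.4,0));print("tub2");measure("e0",(438.2,129.8,150.4,0))
E
python3 -c "
import cv2,numpy as np
a=cv2.imread('pics/e0.png');b=cv2.imread('pics/e1.png');cv2.imwrite('pics/e.png',cv2.resize(np.hstack([a[:300],b[:300]]),(800,300),interpolation=cv2.INTER_CUBIC))"
```

```text
time_s: 19.75
tool_pos: [718.1, 213.1, 148.6]
tool_rot: [0.001, 1.0, -0.0, -0.001]
ft_force: [-0.2, -0.7, -0.3]
opening: 40.1
grip_force: 0.0
[718.1 213.1 148.6] [ 1.5e-03  1.0e+00 -3.0e-04 -1.2e-03] [ 0.25  0.3   1.34 -0.    1.5  -1.31] 19.75
lid px 262.2,120.7 a2698 [646.8 215.5  18. ] yaw 0.236 r19.0
tub2
lid px 259.3,198.9 a3324 [454.  129.2  18. ] yaw -1.123 r23.5
lid px 64.5,193.2 a4244 [447.2 -93.9  18. ] yaw -1.213 r28.3
lid px 112.6,175.5 a1353 [426.7 -36.   18. ]
white px 259.5,180.7 a2180 [425.6 129.5  50. ]
white px 92.0,182.9 a2702 [427.8 -40.2  50. ]
white px 458.1,174.4 a8637 [419.2 329.   50. ]
```

View pics/e.png

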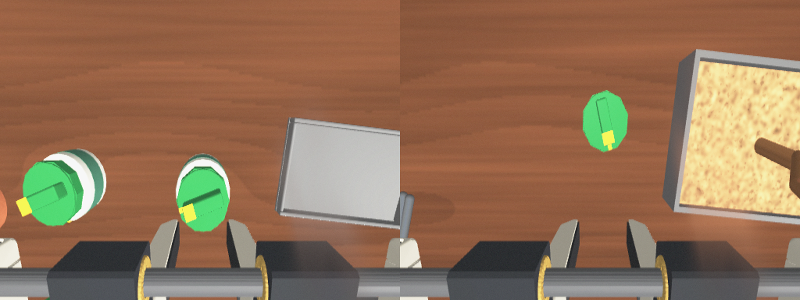

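In the tool's units: 40 mm is 0.8, 35.6 mm is 0.712, -0.15 rad / 2 = -0.075.

```bash
python3 drive.py '{"ax": [0, 0, 0, 0, 0, 0, 0, 0, 0, 0, 0], "ay": [0, 0, 0, 0, 0, 0, 0, 0, 0, 0, 0], "az": [0, 0, -0.075, -0.043, 0, 0, 0, 0, 0, 0, 0], "tx": [0.712, 0.712, 0, 0, 0, 0, 0, 0, 0, 0, 0], "ty": [0.024, 0.026, 0, 0, 0, 0, 0, 0, 0, 0, 0], "tz": [0, 0, 0.8, 0.8, 0.6, 0.388, 0, 0, 0, 0, 0], "jaw": [40, 40, 40, 40, 40, 40, 40, 5, 5, 5, 5]}' 25; python3 drive.py '{"ax": [0, 0, 0, 0, 0, 0, 0, 0, 0, 0, 0], "ay": [0, 0, 0, 0, 0, 0, 0, 0, 0, 0, 0], "az": [0, 0.075, 0.043, 0, 0, 0, 0, 0, 0, 0, 0], "tx": [0, 0, 0, 0.978, 0.978, 0.98, 0, 0, 0, 0, 0], "ty": [0, 0, 0, 0, 0, 0, 0.83, 0.83, 0.83, 0, 0], "tz": [-0.58, -0.8, -0.8, 0, 0, 0, 0, 0, 0, 0, 0], "jaw": [5, 5, 5, 5, 5, 5, 5, 5, 5, 5, 5]}';python3 snap.py f1 | tail -1
python3 -c "
import cv2,numpy as np
a=cv2.imread('pics/f1.png');cv2.imwrite('pics/f1z.png',cv2.resize(a,(800,600),interpolation=cv2.INTER_CUBIC))"
```

```text
time_s: 20.9
tool_pos: [646.8, 215.5, 21.8]
tool_rot: [-0.118, 0.993, 0.0, 0.0]
ft_force: [-1.9, -0.8, 6.4]
opening: 13.8
grip_force: 25.0
time_s: 22.0
tool_pos: [499.6, 340.5, 129.8]
tool_rot: [-0.001, 1.0, -0.0, -0.0]
ft_force: [0.6, -1.1, -0.9]
opening: 13.6
grip_force: 25.0
[499.6 340.5 129.8] [-7.e-04  1.e+00 -3.e-04 -2.e-04] [ 0.56  0.    1.71 -0.    1.43 -1.02] 22.0
```

View pics/f1z.png

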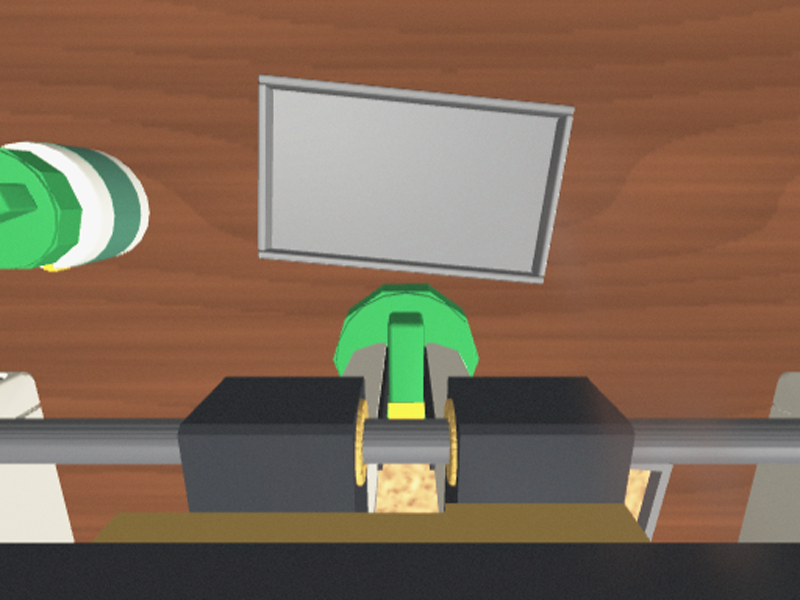

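```bash
python3 - <<'E'
from me import *
m=model(eyes.camera_model("wrist"),(500,340,130,0))
P=np.array([onz(m,np.array(p)*.64,22) for p in((260,76),(574,107),(544,282),(260,257))])[:,:2]
c=P.mean(0);print(P.round(1),c.round(1),[np.linalg.norm(P[i]-P[i-1]).round(1) for i in range(4)])
v=(P[1]-P[0]+P[2]-P[3]);v/=np.linalg.norm(v);print(v)
for s in(-45,45):print("slot",s,(c+s*v).round(1))
E
```

```text
[[364.7 253.9]
 [381.5 440.7]
 [488.8 431.8]
 [472.1 244.4]] [426.8 342.7] [np.float64(107.8), np.float64(187.6), np.float64(107.7), np.float64(188.2)]
[0.08942058 0.99599396]
slot -45 [422.7 297.9]
slot 45 [430.8 387.5]
```

In the tool's units: 40 mm is 0.8, 34.6 mm is 0.692.

```bash
python3 drive.py '{"ax": [0, 0, 0, 0, 0, 0, 0, 0], "ay": [0, 0, 0, 0, 0, 0, 0, 0], "az": [0, 0, 0, 0, 0, 0, 0, 0], "tx": [0.692, 0.692, 0, 0, 0, 0, 0, 0], "ty": [0.476, 0.474, 0, 0, 0, 0, 0, 0], "tz": [0, 0, 0.8, 0.8, 0.34, 0.08, 0.06, 0], "jaw": [5, 5, 5, 5, 5, 5, 5, 5]}'; python3 drive.py '{"ax": [0, 0, 0, 0, 0, 0, 0, 0, 0, 0, 0], "ay": [0, 0, 0, 0, 0, 0, 0, 0, 0, 0, 0], "az": [0, 0, 0, 0, 0, 0, 0, 0, 0, 0, 0], "tx": [0, 0, 0, 0, 0, 0, 0, 0, 0, 0, 0], "ty": [0, 0, 0, 0, 0, 0, -0.938, -0.938, -0.938, -0.936, 0], "tz": [0, 0, 0, -0.68, -0.9, -0.9, 0, 0, 0, 0, 0], "jaw": [36, 36, 36, 36, 36, 36, 40, 40, 40, 40, 40]}'; python3 snap.py g0 | tail -1; python3 drive.py '{"ax": [0, 0, 0, 0, 0, 0, 0, 0, 0, 0, 0], "ay": [0, 0, 0, 0, 0, 0, 0, 0, 0, 0, 0], "az": [0, 0, 0, 0, 0, 0, 0, 0, 0, 0, 0], "tx": [-0.596, -0.596, -0.596, -0.596, -0.596, -0.596, -0.596, -0.596, -0.596, 0, 0], "ty": [-0.728, -0.728, -0.728, -0.728, -0.728, -0.728, -0.728, -0.728, -0.726, 0, 0], "tz": [0, 0, 0, 0, 0, 0, 0, 0, 0, 0, 0], "jaw": [40, 40, 40, 40, 40, 40, 40, 40, 40, 40, 40]}';python3 snap.py g1 | tail -1
python3 - <<'E'
from me import *
measure("g1",(699,-127.5,150,0))
E
```

```text
time_s: 22.85
tool_pos: [431.6, 387.7, 27.5]
tool_rot: [0.0, 1.0, 0.001, 0.001]
ft_force: [-0.4, 0.3, -0.6]
opening: 13.7
grip_force: 25.0
time_s: 23.95
tool_pos: [430.9, 196.3, 150.7]
tool_rot: [0.002, 1.0, -0.0, 0.001]
ft_force: [0.1, 1.4, -0.4]
opening: 39.6
grip_force: 0.0
[430.9 196.3 150.7] [ 1.8e-03  1.0e+00 -2.0e-04  7.0e-04] [ 0.37 -0.31  1.95 -0.    1.5  -1.19] 23.95
time_s: 25.1
tool_pos: [699.5, -127.0, 148.9]
tool_rot: [0.0, 1.0, 0.0, -0.001]
ft_force: [0.5, -0.3, -0.2]
opening: 39.9
grip_force: 0.0
[ 699.5 -127.   148.9] [ 1.e-04  1.e+00  3.e-04 -7.e-04] [-0.22  0.22  1.44  0.    1.49 -1.79] 25.1
lid px 256.3,120.0 a2692 [ 627.  -131.2   18. ] yaw -0.134 r19.2
```

In the tool's units: 40 mm is 0.8, 36 mm is 0.72, 0.134 rad / 2 = 0.067.

```bash
python3 drive.py '{"ax": [0, 0, 0, 0, 0, 0, 0, 0, 0, 0, 0], "ay": [0, 0, 0, 0, 0, 0, 0, 0, 0, 0, 0], "az": [0, 0, 0.067, 0, 0, 0, 0, 0, 0, 0, 0], "tx": [0.72, 0.72, 0, 0, 0, 0, 0, 0, 0, 0, 0], "ty": [-0.036, -0.038, 0, 0, 0, 0, 0, 0, 0, 0, 0], "tz": [0, 0, 0.8, 0.8, 0.6, 0.38, 0, 0, 0, 0, 0], "jaw": [40, 40, 40, 40, 40, 40, 40, 5, 5, 5, 5]}' 25; python3 drive.py '{"ax": [0, 0, 0, 0], "ay": [0, 0, 0, 0], "az": [0, -0.067, 0, 0], "tx": [0, 0, 0, 0], "ty": [0, 0, 0, 0], "tz": [-0.58, -0.9, -0.9, 0], "jaw": [5, 5, 5, 5]}';python3 -c "
import pickle,cv2,numpy as np
a=cv2.imread('pics/g0.png');b=cv2.imread('pics/g1.png');cv2.imwrite('pics/g.png',cv2.resize(np.hstack([a[:300],b[:300]]),(800,300),interpolation=cv2.INTER_CUBIC))"
```

```text
time_s: 26.25
tool_pos: [627.0, -130.9, 21.4]
tool_rot: [0.067, 0.998, 0.0, 0.0]
ft_force: [-0.1, 2.3, 3.0]
opening: 13.8
grip_force: 25.0
time_s: 26.65
tool_pos: [629.2, -131.7, 147.3]
tool_rot: [-0.0, 1.0, -0.001, 0.004]
ft_force: [0.2, 0.4, -0.1]
opening: 13.8
grip_force: 25.0
```

View pics/g.png

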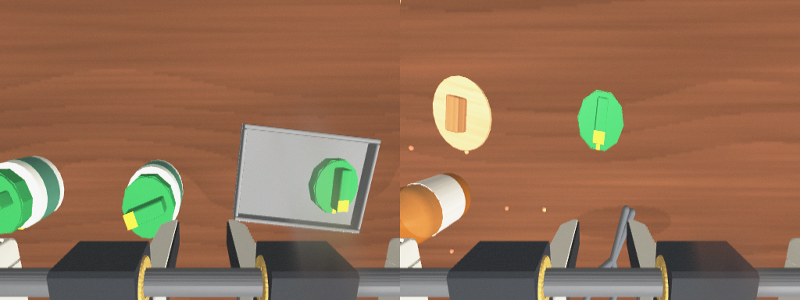

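In the tool's units: 45 mm is 0.9, 42.9 mm is 0.858.

```bash
python3 drive.py '{"ax": [0, 0, 0, 0, 0, 0, 0, 0, 0, 0, 0, 0, 0, 0, 0, 0, 0], "ay": [0, 0, 0, 0, 0, 0, 0, 0, 0, 0, 0, 0, 0, 0, 0, 0, 0], "az": [0, 0, 0, 0, 0, 0, 0, 0, 0, 0, 0, 0, 0, 0, 0, 0, 0], "tx": [0.408, 0.408, 0.408, 0.408, 0.408, 0.408, 0.408, 0.41, 0.41, 0.41, 0, 0, 0, 0, 0, 0, 0], "ty": [0.858, 0.858, 0.858, 0.858, 0.858, 0.858, 0.858, 0.858, 0.858, 0.86, 0, 0, 0, 0, 0, 0, 0], "tz": [0, 0, 0, 0, 0, 0, 0, 0, 0, 0, 0, 0.8, 0.9, 0.4, 0.1, 0.06, 0], "jaw": [5, 5, 5, 5, 5, 5, 5, 5, 5, 5, 5, 5, 5, 5, 5, 5, 5]}'; python3 drive.py '{"ax": [0, 0, 0, 0, 0, 0, 0, 0, 0], "ay": [0, 0, 0, 0, 0, 0, 0, 0, 0], "az": [0, 0, 0, 0, 0, 0, 0, 0, 0], "tx": [0, 0, 0, 0, 0, 0, -0.7, -0.7, 0], "ty": [0, 0, 0, 0, 0, 0, 0, 0, 0], "tz": [0, 0, 0, -0.66, -0.9, -0.9, 0, 0, 0], "jaw": [36, 36, 36, 36, 36, 36, 40, 40, 40]}'; python3 snap.py k0 | tail -1
```

```text
time_s: 28.35
tool_pos: [423.3, 298.0, 28.1]
tool_rot: [0.0, 1.0, 0.0, 0.001]
ft_force: [-0.6, 0.4, 0.6]
opening: 13.7
grip_force: 25.0
time_s: 29.25
tool_pos: [495.3, 297.6, 150.2]
tool_rot: [0.001, 1.0, -0.0, 0.0]
ft_force: [0.2, -0.2, -1.3]
opening: 40.1
grip_force: 0.0
[495.3 297.6 150.2] [ 6.e-04  1.e+00 -0.e+00  4.e-04] [ 0.5  -0.07  1.74 -0.    1.47 -1.07] 29.25
```

In the tool's units: -46.6 mm is -0.932, -46.5 mm is -0.93.

```bash
python3 drive.py '{"ax": [0, 0, 0, 0, 0, 0, 0, 0, 0, 0, 0, 0, 0, 0], "ay": [0, 0, 0, 0, 0, 0, 0, 0, 0, 0, 0, 0, 0, 0], "az": [0, 0, 0, 0, 0, 0, 0, 0, 0, 0, 0, 0, 0, 0], "tx": [0, 0, 0, 0, 0, 0, 0, 0, 0, 0, 0, 0, 0, 0], "ty": [-0.932, -0.932, -0.932, -0.932, -0.932, -0.932, -0.932, -0.932, -0.932, -0.932, -0.93, -0.928, 0, 0], "tz": [0, 0, 0, 0, 0, 0, 0, 0, 0, 0, 0, 0, 0, 0], "jaw": [40, 40, 40, 40, 40, 40, 40, 40, 40, 40, 40, 40, 40, 40]}'; python3 snap.py k1 | tail -1;python3 drive.py '{"ax": [0, 0, 0, 0, 0, 0], "ay": [0, 0, 0, 0, 0, 0], "az": [0, 0, 0, 0, 0, 0], "tx": [-0.74, -0.74, -0.74, -0.726, 0, 0], "ty": [-0.496, -0.496, -0.494, -0.494, 0, 0], "tz": [-0.25, -0.25, -0.25, -0.25, 0, 0], "jaw": [40, 40, 40, 40, 40, 40]}';python3 snap.py k2 | tail -1
python3 -c "
import pickle,cv2,numpy as np
a=[cv2.imread(f'pics/k{i}.png') for i in (0,1,2)];
r=lambda i:cv2.resize(i,(400,300),interpolation=cv2.INTER_CUBIC)
cv2.imwrite('pics/k.png',np.vstack([np.hstack([r(a[0]),r(a[1])]),np.hstack([r(a[2]),r(a[2][80:260,60:300])])]))"
```

```text
time_s: 30.7
tool_pos: [492.1, -261.0, 149.9]
tool_rot: [0.001, 1.0, 0.0, -0.0]
ft_force: [0.3, -0.1, -0.1]
opening: 40.0
grip_force: 0.0
[ 492.1 -261.   149.9] [ 8.e-04  1.e+00  3.e-04 -2.e-04] [-0.53 -0.11  1.78  0.    1.47 -2.1 ] 30.7
time_s: 31.35
tool_pos: [640.6, -358.4, 199.5]
tool_rot: [-0.001, 1.0, 0.0, -0.0]
ft_force: [0.0, -0.0, 0.1]
opening: 39.9
grip_force: 0.0
[ 640.6 -358.4  199.5] [-8.e-04  1.e+00  4.e-04 -4.e-04] [-0.54  0.25  1.32  0.    1.57 -2.12] 31.35
```

View pics/k.png

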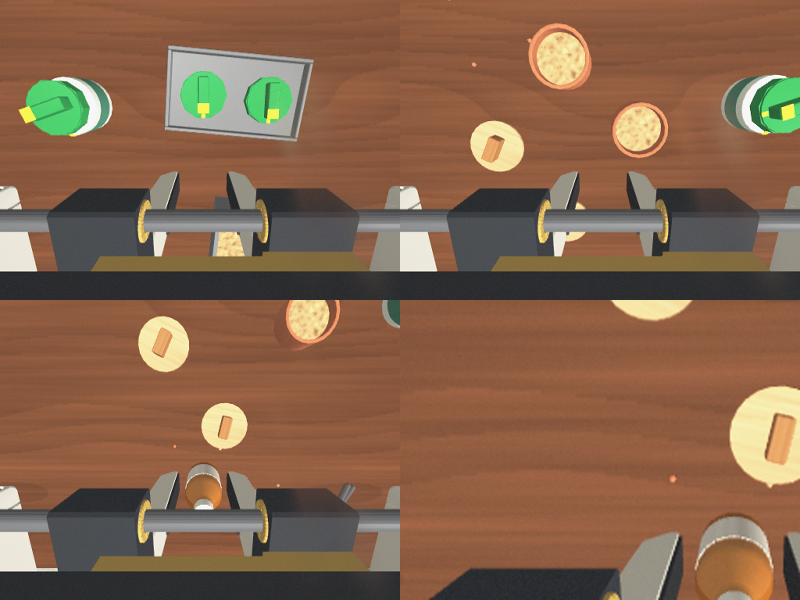

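```bash
cat > cv.py <<'E'
from me import *
def cov(n,cmd,dbg=False):
    m,p,R,im=pickle.load(open(f"pics/{n}.pkl","rb"));m=model(m,cmd)
    hsv=cv2.cvtColor(im,cv2.COLOR_RGB2HSV);k=cv2.inRange(hsv,(16,50,190),(30,140,255));k[300:]=0
    for c in cv2.findContours(k,cv2.RETR_EXTERNAL,cv2.CHAIN_APPROX_NONE)[0]:
        h=cv2.convexHull(c);M=cv2.moments(h)
        if M["m00"]<1200:continue
        u=np.array([M["m10"],M["m01"]])/M["m00"]
        f=cv2.drawContours(np.zeros_like(k),[h],-1,255,-1);f=cv2.erode(f,np.ones((9,9)))
        b=((f>0)&(k==0)).astype(np.uint8);nn,l,s,ct=cv2.connectedComponentsWithStats(b)
        if nn<2:continue
        i=1+np.argmax(s[1:,4]);r=cv2.minAreaRect(np.argwhere(l==i)[:,::-1].astype(np.float32))
        q=cv2.boxPoints(r);e=q[1]-q[0] if np.linalg.norm(q[1]-q[0])>np.linalg.norm(q[2]-q[1]) else q[2]-q[1]
        d=onz(m,np.array(r[0])+e/2,32)-onz(m,np.array(r[0])-e/2,32)
        print(f"px {u.round(1)} a{M['m00']:.0f} z12 {onz(m,u,12).round(1)} z50 {onz(m,u,50).round(1)} block {onz(m,r[0],30).round(1)} size {np.round(r[1],1)} a{s[i,4]} yaw {np.arctan(d[1]/d[0]):.3f}")
def rim(n,cmd):
    m,p,R,im=pickle.load(open(f"pics/{n}.pkl","rb"));m=model(m,cmd)
    hsv=cv2.cvtColor(im,cv2.COLOR_RGB2HSV);k=cv2.inRange(hsv,(4,115,185),(14,255,255));k[240:]=0
    k=cv2.morphologyEx(k,cv2.MORPH_OPEN,np.ones((2,2)));cv2.imwrite(f"pics/{n}_rim.png",k)
    for c in cv2.findContours(k,cv2.RETR_EXTERNAL,cv2.CHAIN_APPROX_NONE)[0]:
        if len(c)<80:continue
        e=cv2.fitEllipse(c);print("rim",np.round(e[0],1),np.round(e[1],1),onz(m,e[0],50).round(1))
E
python3 - <<'E'
from cv import *
print("k1");cov("k1",(492,-261,150,0));rim("k1",(492,-261,150,0));print("k2");cov("k2",(639.3,-360,200,0))
E
```

```text
k1
px [123.9 186.4] a3383 z12 [ 494.4 -418.6   12. ] z50 [ 485.2 -399.    50. ] block [ 494.  -415.7   30. ] size [20.4 35.5] a648 yaw -0.462
px [304.7 164.3] a2508 z12 [ 468.6 -210.1   12. ] z50 [ 462.6 -216.5   50. ] block [ 442.3 -215.9   30. ] size [0. 0.] a1 yaw nan
px [205.5  74.3] a3208 z12 [ 373.9 -317.7   12. ] z50 [ 379.8 -310.7   50. ] block [ 394.3 -299.1   30. ] size [2.8 2.1] a8 yaw 0.798
rim [308.1 167.1] [68.7 71.9] [ 465.4 -213.    50. ]
rim [205.   73.5] [76.7 88.4] [ 379.1 -311.1   50. ]
k2
px [286.8 160.8] a2664 z12 [ 619.2 -324.4   12. ] z50 [ 613.7 -328.2   50. ] block [ 618.8 -325.4   30. ] size [13.1 29.1] a377 yaw -0.219
px [209.1  56. ] a3554 z12 [ 493.3 -420.6   12. ] z50 [ 501.3 -414.2   50. ] block [ 495.3 -419.5   30. ] size [17.8 34.8] a494 yaw -0.470
px [394.9  22.9] a2135 z12 [ 458.2 -202.8   12. ] z50 [ 469.9 -219.7   50. ] block [ 479.9 -198.2   30. ] size [2.1 2.8] a7 yaw -0.773cv.py:15: RuntimeWarning: invalid value encountered in scalar divide
  print(f"px {u.round(1)} a{M['m00']:.0f} z12 {onz(m,u,12).round(1)} z50 {onz(m,u,50).round(1)} block {onz(m,r[0],30).round(1)} size {np.round(r[1],1)} a{s[i,4]} yaw {np.arctan(d[1]/d[0]):.3f}")
```

In the tool's units: 45 mm is 0.9, 35.2 mm is 0.704, 0.15 rad / 2 = 0.075.

```bash
python3 drive.py '{"ax": [0, 0, 0, 0, 0, 0, 0, 0, 0, 0, 0, 0, 0], "ay": [0, 0, 0, 0, 0, 0, 0, 0, 0, 0, 0, 0, 0], "az": [0, 0.075, 0.035, 0, 0, 0, 0, 0, 0, 0, 0, 0, 0], "tx": [0.406, 0, 0, 0, 0, 0, 0, 0, 0, 0, 0, 0, 0], "ty": [0.704, 0, 0, 0, 0, 0, 0, 0, 0, 0, 0, 0, 0], "tz": [0, 0, 0.9, 0.9, 0.9, 0.8, 0.21, 0, 0, 0, 0, 0, 0], "jaw": [40, 40, 40, 40, 40, 40, 40, 40, 40, 8, 8, 8, 8]}' 25; python3 drive.py '{"ax": [0, 0, 0, 0], "ay": [0, 0, 0, 0], "az": [0, -0.075, -0.035, 0], "tx": [0, 0, 0, 0], "ty": [0, 0, 0, 0], "tz": [-0.61, -0.9, -0.8, 0], "jaw": [8, 8, 8, 8]}'
```

```text
time_s: 32.7
tool_pos: [619.8, -324.7, 14.9]
tool_rot: [0.11, 0.994, 0.0, 0.0]
ft_force: [-1.2, 3.3, 2.6]
opening: 15.8
grip_force: 25.0
time_s: 33.1
tool_pos: [621.5, -325.9, 136.9]
tool_rot: [-0.001, 1.0, -0.002, 0.004]
ft_force: [1.3, 0.1, -0.1]
opening: 15.7
grip_force: 25.0
```

In the tool's units: 37.3 mm is 0.746, 27.5 mm is 0.55.

```bash
python3 drive.py '{"ax": [0, 0, 0, 0, 0], "ay": [0, 0, 0, 0, 0], "az": [0, 0, 0, 0, 0], "tx": [0.55, 0.55, 0.55, 0, 0], "ty": [0.746, 0.746, 0.744, 0, 0], "tz": [0, 0, 0, 0, 0], "jaw": [8, 8, 8, 8, 8]}'; python3 snap.py n1|tail -1; python3 - <<'E'
from cv import *
rim("n1",(536.5,-213,130,0));cov("n1",(536.5,-213,130,0))
E
python3 -c "
import cv2
a=cv2.imread('pics/n1.png');cv2.imwrite('pics/n1z.png',cv2.resize(a[40:320,100:420],(680,595),interpolation=cv2.INTER_CUBIC))"
```

```text
time_s: 33.6
tool_pos: [537.0, -212.6, 130.1]
tool_rot: [-0.0, 1.0, -0.0, 0.0]
ft_force: [-0.3, -0.8, -0.4]
opening: 15.9
grip_force: 25.0
[ 537.  -212.6  130.1] [-1.e-04  1.e+00 -2.e-04  3.e-04] [-0.42 -0.06  1.76 -0.    1.44 -1.99] 33.6
rim [259.9 228.9] [22.1 25.8] [ 567.7 -213.1   50. ]
rim [ 55.  152.8] [31.4 33.9] [ 493.5 -399.1   50. ]
rim [259.5 120.1] [79.7 82.7] [ 464.8 -213.4   50. ]
rim [144.7  22.9] [ 69.3 103. ] [ 388.9 -306.2   50. ]
px [259.5 212. ] a6033 z12 [ 563.4 -213.3   12. ] z50 [ 550.3 -213.4   50. ] block [ 568.2 -213.9   30. ] size [28. 80.] a1467 yaw 1.571
px [ 63.3 148.7] a4386 z12 [ 493.5 -418.3   12. ] z50 [ 489.7 -390.9   50. ] block [ 494.2 -414.3   30. ] size [28.2 39.3] a1014 yaw -0.471
px [258.4 119.5] a3332 z12 [ 464.1 -214.5   12. ] z50 [ 464.3 -214.3   50. ] block [ 482.4 -199.3   30. ] size [2.8 4.2] a13 yaw -0.787
px [140.4  21.9] a2765 z12 [ 376.3 -324.5   12. ] z50 [ 388.2 -309.7   50. ] block [ 371.3 -304.    30. ] size [2. 3.] a7 yaw -1.571
```

View pics/n1z.png

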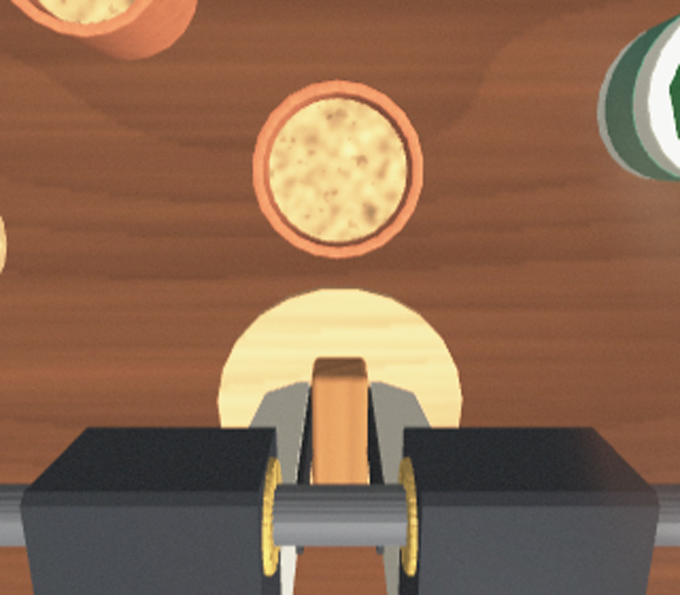

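In the tool's units: 40 mm is 0.8, 36.1 mm is 0.722.

```bash
python3 drive.py '{"ax": [0, 0, 0, 0, 0, 0, 0, 0], "ay": [0, 0, 0, 0, 0, 0, 0, 0], "az": [0, 0, 0, 0, 0, 0, 0, 0], "tx": [0.722, 0.722, 0, 0, 0, 0, 0, 0], "ty": [-0.01, 0, 0, 0, 0, 0, 0, 0], "tz": [0, 0, 0.8, 0.44, 0, 0.06, 0.06, 0], "jaw": [8, 8, 8, 8, 8, 8, 8, 8]}';python3 drive.py '{"ax": [0, 0, 0], "ay": [0, 0, 0], "az": [0, 0, 0], "tx": [0, 0, 0], "ty": [0, 0, 0], "tz": [0.03, 0.03, 0], "jaw": [8, 8, 8]}'
```

```text
time_s: 34.45
tool_pos: [465.5, -213.8, 62.6]
tool_rot: [0.0, 1.0, -0.0, 0.0]
ft_force: [0.2, -0.0, -0.9]
opening: 15.6
grip_force: 25.0
time_s: 34.75
tool_pos: [465.0, -213.5, 59.0]
tool_rot: [-0.0, 1.0, -0.0, 0.0]
ft_force: [0.6, 0.8, -1.4]
opening: 15.7
grip_force: 25.0
```

In the tool's units: -39.4 mm is -0.788, -39.3 mm is -0.786, 0.15 rad / 2 = 0.075.

```bash
python3 drive.py '{"ax": [0, 0, 0, 0, 0, 0, 0, 0, 0, 0, 0, 0, 0, 0, 0, 0, 0], "ay": [0, 0, 0, 0, 0, 0, 0, 0, 0, 0, 0, 0, 0, 0, 0, 0, 0], "az": [0, 0, 0, 0, 0, 0, 0, 0, 0, 0, 0, 0, 0.075, 0.075, 0.075, 0, 0], "tx": [0, 0, 0, 0, 0, 0, -0.312, -0.312, -0.312, -0.312, -0.312, -0.312, 0, 0, 0, 0, 0], "ty": [0, 0, 0, 0, 0, 0, -0.786, -0.786, -0.786, -0.786, -0.786, -0.788, 0, 0, 0, 0, 0], "tz": [0, 0, 0, -0.42, -0.7, -0.7, 0, 0, 0, 0, 0, 0, 0, 0, 0, 0, 0], "jaw": [36, 36, 36, 36, 40, 40, 40, 40, 40, 40, 40, 40, 40, 40, 40, 40, 40]}'; python3 snap.py p1|tail -1; python3 - <<'E'
from cv import *
c=(557.9,-449.4,150,-.45);cov("p1",c)
E
```

```text
time_s: 36.45
tool_pos: [558.6, -449.4, 150.0]
tool_rot: [0.221, 0.975, 0.0, -0.0]
ft_force: [0.3, 0.1, -0.5]
opening: 39.8
grip_force: 0.0
[ 558.6 -449.4  150. ] [ 0.2208  0.9753  0.     -0.    ] [-0.71  0.23  1.42 -0.    1.49 -1.84] 36.45
px [259.9 120.7] a4014 z12 [ 493.8 -418.3   12. ] z50 [ 493.8 -418.4   50. ] block [ 494.3 -419.1   30. ] size [35. 15.] a516 yaw -0.450
px [463.7  12.3] a1780 z12 [ 488.2 -191.4   12. ] z50 [ 488.9 -219.8   50. ] block [ 482.4 -196.4   30. ] size [2. 8.] a21 yaw 1.121
```

In the tool's units: 45 mm is 0.9, 35.5 mm is 0.71.

```bash
python3 drive.py '{"ax": [0, 0, 0, 0, 0, 0, 0, 0, 0, 0, 0, 0], "ay": [0, 0, 0, 0, 0, 0, 0, 0, 0, 0, 0, 0], "az": [0, 0, 0, 0, 0, 0, 0, 0, 0, 0, 0, 0], "tx": [0.71, 0.71, 0, 0, 0, 0, 0, 0, 0, 0, 0, 0], "ty": [0, 0, 0, 0, 0, 0, 0, 0, 0, 0, 0, 0], "tz": [0, 0, 0.9, 0.9, 0.7, 0.21, 0, 0, 0, 0, 0, 0], "jaw": [40, 40, 40, 40, 40, 40, 40, 40, 8, 8, 8, 8]}' 25; python3 drive.py '{"ax": [0, 0, 0, 0, 0, 0, 0, 0, 0], "ay": [0, 0, 0, 0, 0, 0, 0, 0, 0], "az": [0, -0.075, -0.075, -0.075, 0, 0, 0, 0, 0], "tx": [0, 0, 0, 0, 0.288, 0.288, 0.29, 0, 0], "ty": [0, 0, 0, 0, 0.716, 0.716, 0.718, 0, 0], "tz": [-0.61, -0.9, -0.8, 0, 0, 0, 0, 0, 0], "jaw": [8, 8, 8, 8, 8, 8, 8, 8, 8]}'; python3 snap.py p2|tail -1; python3 - <<'E'
from cv import *
c=(450.7,-311,130,0);cov("p2",c);rim("p2",c)
E
```

```text
time_s: 37.7
tool_pos: [494.7, -418.6, 14.8]
tool_rot: [0.223, 0.975, -0.0, 0.0]
ft_force: [-0.7, 0.2, 1.0]
opening: 15.8
grip_force: 25.0
time_s: 38.6
tool_pos: [451.4, -310.7, 130.5]
tool_rot: [-0.0, 1.0, -0.0, 0.0]
ft_force: [0.1, 0.0, -0.8]
opening: 15.9
grip_force: 25.0
[ 451.4 -310.7  130.5] [-5.e-04  1.e+00 -4.e-04  4.e-04] [-0.65 -0.13  1.83 -0.    1.44 -2.22] 38.6
px [259.5 212.3] a5971 z12 [ 477.9 -311.3   12. ] z50 [ 464.7 -311.4   50. ] block [ 482.4 -311.9   30. ] size [28. 80.] a1449 yaw 1.571
px [363.  210.7] a4549 z12 [ 476.1 -196.4   12. ] z50 [ 463.1 -211.8   50. ] block [ 478.2 -198.6   30. ] size [24.7 41.3] a980 yaw 0.009
px [257.6 117.9] a3335 z12 [ 376.7 -313.3   12. ] z50 [ 377.1 -313.    50. ] block [ 395.9 -297.9   30. ] size [2.4 6.1] a10 yaw -0.237
rim [259.8 229.1] [20.9 24.4] [ 482.1 -311.1   50. ]
rim [373.2 217.8] [15. 36.] [ 470.4 -201.2   50. ]
rim [258.8 118.4] [79.7 83.1] [ 377.5 -312.    50. ]
```

In the tool's units: 40 mm is 0.8, 36.9 mm is 0.738.

```bash
python3 drive.py '{"ax": [0, 0, 0, 0, 0, 0, 0, 0], "ay": [0, 0, 0, 0, 0, 0, 0, 0], "az": [0, 0, 0, 0, 0, 0, 0, 0], "tx": [0.736, 0.738, 0, 0, 0, 0, 0, 0], "ty": [-0.02, 0, 0, 0, 0, 0, 0, 0], "tz": [0, 0, 0.8, 0.44, 0, 0.06, 0.06, 0], "jaw": [8, 8, 8, 8, 8, 8, 8, 8]}';python3 drive.py '{"ax": [0, 0, 0], "ay": [0, 0, 0], "az": [0, 0, 0], "tx": [0, 0, 0], "ty": [0, 0, 0], "tz": [0.03, 0.03, 0], "jaw": [8, 8, 8]}'; python3 drive.py '{"ax": [0, 0, 0, 0, 0, 0, 0, 0, 0, 0], "ay": [0, 0, 0, 0, 0, 0, 0, 0, 0, 0], "az": [0, 0, 0, 0, 0, 0, 0, 0, 0, 0], "tx": [0, 0, 0, 0, 0, 0, -0.9, -0.9, 0, 0], "ty": [0, 0, 0, 0, 0, 0, 0.3, 0.3, 0, 0], "tz": [0, 0, 0, -0.42, -0.7, -0.7, -0.4, -0.4, 0, 0], "jaw": [36, 36, 36, 36, 40, 40, 40, 40, 40, 40]}'; python3 snap.py z1|tail -1;python3 - <<'E'
from h import *
a=eyes.camera("side");b=eyes.camera("scene");w=cv2.imread("pics/z1.png")
r=lambda i:cv2.resize(i,(400,300),interpolation=cv2.INTER_CUBIC)
cv2.imwrite("pics/z.png",np.vstack([np.hstack([r(a[170:350,140:380,::-1]),r(b[90:300,90:370,::-1])]),np.hstack([r(w),r(a[150:270,120:280,::-1])])]))
E
```

```text
time_s: 39.45
tool_pos: [378.1, -312.4, 62.7]
tool_rot: [-0.0, 1.0, -0.0, 0.0]
ft_force: [0.9, -0.3, -0.5]
opening: 16.0
grip_force: 25.0
time_s: 39.75
tool_pos: [377.7, -312.0, 59.1]
tool_rot: [-0.0, 1.0, -0.0, 0.0]
ft_force: [-0.2, 0.0, -0.8]
opening: 15.6
grip_force: 25.0
time_s: 40.75
tool_pos: [465.5, -282.5, 188.7]
tool_rot: [-0.001, 1.0, 0.0, -0.0]
ft_force: [0.1, -0.3, -0.2]
opening: 40.1
grip_force: 0.0
[ 465.5 -282.5  188.7] [-8.e-04  1.e+00  0.e+00 -2.e-04] [-0.59 -0.16  1.76 -0.    1.54 -2.16] 40.75
```

View pics/z.png

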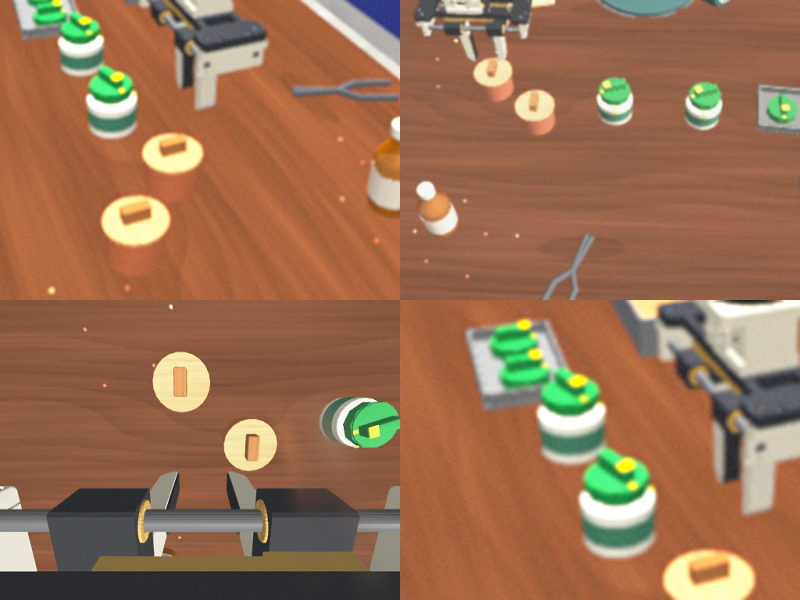

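The side, scene and wrist views show both tubs closed, both covers level on their pots and two lids flat in the tray. Nothing else has moved.

```bash
python3 -c "
from cell import bot, eyes
print(bot.hand_in())"
```

```text
the job is handed in; nothing more can be done
None
```

I handed the job in at about 41 s with both tubs' lids screwed home, the two leftover lids flat in the tray and both seed pots covered level; the hand-in returned no verdict, so this rests on my final camera check.

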